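# Tip the spindles into the slotted stock box

### The arm

A 6-joint arm with a two-finger parallel gripper is mounted at the origin on the work surface. World frame = base frame: x ahead of the robot, y to its left, z up, the work surface at z = 0. Lengths are in m, angles in rad, forces in N, time in s.
With the tool pointing down it reaches from about 0.375 to 0.9 m from the base axis. Payload 3.1 kg.
Tool frame: the origin (TCP) lies between the finger pads; the fingertips stand 11 mm ahead of it and the grasp point (between the pads) lies 8 mm behind it; z points along the fingers, y is the direction in which the jaws open and shut (so a half turn about z gives the same grasp; the last joint's range is limited). The gripper opens to 85 mm and grips with 20 to 120 N. Pads are 22 mm wide; open, the fingers measure 114 mm over their backs; the gripper's body (76 mm by 85 mm) begins 54 mm behind the grasp point. The pads swing forward as they close: fully open they stand 13 mm farther back than shut.
Start: joints at [0.994, 0.527, 1.433, -0, 1.181, -0.178], TCP at [0.243, 0.576, 0.242] pointing down, gripper open.
Joint ranges: [-3.08, 3.08], [-0.75, 2.2], [0.22, 2.44], [-1.43, 4.57], [0, 2.65], [-2.85, 2.85]. Speed limits (rad/s): [2.79, 2.79, 3.14, 3.14, 3.14, 3.14].

### API

Orientations are given as a unit quaternion [x, y, z, w].
In Python, from station import manip gives the robot as it stands.
- The arm moves only by the tool move_arm, never from a script. Its argument "deltas" is a list of rows, each a list of 5 numbers: the shift along the tool's x, y, z in units of 40 cm (1.0 is 40 cm), then the turn about the tool's z in units of 0.5 rad (1.0 is 0.5 rad), then the opening in per cent of the stroke, from 0 (shut) to 100 (fully open). In form: [[x, y, z, twist, grip], ...]. A call has exactly 8 rows; each row is the pose to reach, as a shift and turn from the pose commanded when the call began, along the tool's axes at that moment; what a row does not reach only later rows make up. A row lasts 1/12 s, in which the tool goes at most 41.7 mm and 7.16 degrees, less where a joint would pass 70% of its speed; a pose out of reach is approached as far as the arm can. A call with a number of a shift or a turn outside -1 to 1 is refused whole. A call with a gripper value outside its range is refused whole. The fingers move at their own pace and stop on an object; "force" is the grip in N (left out, the last holds). Time passes only in rows, so rows that repeat a pose let the fingers close, or fill a call up. It gives the time, the measured TCP pose, the force and the opening at its end, in the units of the state.
- manip.sense(): the state, without advancing time (a new reading comes with each control period).
- manip.snapshot(name): name is "scene" or "top" or "wrist"; returns (picture, depth): 420x560x3 uint8, red, green, blue; 420x560 float32, m along the optical axis (not along the pixel's ray), 0 where there is no reading.
- manip.get_calibration(name): a dict with "vfov" (degrees; the focal length in pixels is half the picture's height over the tangent of half this angle, whatever the lens; pixels are square), "cx", "cy" (the principal point, pixels), "pose" (4x4, takes a point from camera to world coordinates). Camera axes: x right, y down, z forward; pixel columns grow to the right and rows downward; lengths in m; the calibration is good to about 2 mm. A picture is of the moment at which its call begins: read the wrist's pose just before it. get_calibration takes no time and is no camera call; for the wrist camera it gives the pose at the moment of the call.
- manip.sign_off(): hands the job in, once; it reports no verdict.
The state is a dict: "t": time; "q": joint angles; "qd": joint speeds; "tau": joint torques, N m; "tcp_pos": TCP position; "tool_rot": TCP orientation; "force": force on the tool from outside, world axes, zero at the start; "ft_torque": the same for the moment, N m; "finger_gap": opening from 0.0 (shut) to 1.0 (fully open).
Only numpy, scipy, OpenCV 4.12 (cv2) and the standard library are available. Lean on these libraries where they do the work, as an engineer would, in place of code of your own. Each camera call takes 0.05 s, during which the arm holds its last target.

### The job

Lift the blue carrying tray by its black handle with both steel spindles in it, turn it so that the spindles lie along the slot of the yellow stock box, and tip it sideways so that both roll through the slot into the box. Then stand the empty tray upright on the bench again and let go.

Things in the scene. Friction and masses are not known exactly. Their poses are not given: they have to be found in the camera images.
- tray: Loose blue tray, 160 (x) x 106 (y) x 88 mm, ~0.2 kg. Origin: centre of underside, z up. Black handle bar along x over the middle, 10 mm thick, z 62-88; grip from above, fingers closing along y. Trough 152 long: flat floor 40 wide at z 4; on both y sides a ramp rises at 25 deg to an open edge at y +/-53, z 19. Spindles roll out over either edge when tilted about x past 25 deg; 50 deg empties it.
- spindle_1: One of two alike polished steel spindles (round bars, hemispherical ends), 10 mm diameter, 140 mm long, about 85 g, lying loose on the flat floor of the blue tray along the tray's x. Origin at its middle, on its axis; its x runs along it.
- spindle_2: One of two alike polished steel spindles (round bars, hemispherical ends), 10 mm diameter, 140 mm long, about 85 g, lying loose on the flat floor of the blue tray along the tray's x. Origin at its middle, on its axis; its x runs along it.
- slot_box: Yellow stock box fixed to the bench, 200 (x) x 120 (y) x 85 mm high, walls 5. Origin: centre of underside, z up. Open hopper top, 190 x 110 at the rim (z 85); its two long steel sides slope down at 36 deg to a central slot 190 long (x), 28 wide, at z 55; hollow below to the floor at z 5. Not the grey square 120 mm box, 80 high, with a round black hole.
Not all that is in view belongs to the job. Several things look just like the slot_box: the one meant starts nearest to the robot's base. What is shaped like the spindle_1 but red is not meant.

How it is judged:
By the outcome, as a careful person would: the job done as asked, in the order asked, and still so for the second after the job is handed in, with the robot touching nothing.
It also fails if it takes over 61 s, if anything falls off the work surface, if the arm or the gripper's body presses on something with over 40 N, if the wrist force passes 120 N, or if a joint passes its speed limit or range.

## Working session

There is one attempt and no reset: what is moved stays moved. The work goes in short steps, Python scripts to look and compute and a tool call to move; the robot and the scene stay as the last step left them, time stands still between calls to the robot, and variables do not carry over. Pictures are saved under pics/ and viewed, and the job is handed in when it is done.

Besides the shell and the picture viewer there is one more tool, called in YAML: its name, and indented under it one key for each argument. move_arm: Moves the arm, as the interface text tells. Its arguments: {"type":"object","properties":{"deltas":{"type":"array","items":{"type":"array","items":{"type":"number"}}},"force":{"type":"number"}},"required":["deltas"]}

```bash
ls; mkdir -p pics; cat > h.py <<'E'
import numpy as np, cv2
from station import manip
def snap(n):
    c=manip.get_calibration(n); p,d=manip.snapshot(n); np.savez(f'{n}.npz',p=p,d=d,**{k:np.array(v) for k,v in c.items()}); return p,d,c
def load(n):
    z=np.load(f'{n}.npz'); return z['p'],z['d'],{k:z[k] for k in('vfov','cx','cy','pose')}
def pts(d,c):
    h,w=d.shape; f=h/2/np.tan(np.radians(c['vfov'])/2)
    v,u=np.mgrid[:h,:w]; P=np.stack([(u-c['cx'])/f*d,(v-c['cy'])/f*d,d],-1)
    T=np.array(c['pose']); return P@T[:3,:3].T+T[:3,3]
def save(n,p): cv2.imwrite(f'pics/{n}.png',cv2.cvtColor(p,cv2.COLOR_RGB2BGR))
E
python3 - <<'E'
from h import *
print(manip.sense())
for n in('scene','top'):
    p,d,c=snap(n); save(n+'1',p); print(n,c, (d==0).mean())
E
```

```text
pics
{'t': 0.0, 'q': array([ 9.93520874e-01,  5.28460061e-01,  1.43390372e+00,  1.56412256e-06,
        1.18139148e+00, -1.78490844e-01]), 'qd': array([-3.67422879e-04, -2.00313229e-03, -8.07571704e-05, -2.94521141e-04,
       -1.46983719e-03,  1.84078070e-03]), 'tau': array([-1.12303009e-03, -4.42347121e+01, -1.78025919e+01, -2.89918680e-04,
        8.48243013e-03,  2.20967070e-05]), 'tcp_pos': array([0.24227078, 0.5753842 , 0.24133689]), 'tool_rot': array([ 1.98073888e-01,  9.80186495e-01, -1.00475167e-03, -3.99624547e-04]), 'force': array([ 0.00050834, -0.30223828, -0.09277515]), 'ft_torque': array([-0.02374228,  0.03933142, -0.07308227]), 'finger_gap': 1.0004751663635973}
scene {'vfov': 54.863987353338196, 'cx': 279.09475536610944, 'cy': 212.89378491483788, 'pose': array([[-0.57322866,  0.60531993, -0.55226505,  1.16209796],
       [ 0.81938237,  0.41965236, -0.39051814,  0.48878913],
       [-0.00462908, -0.67637244, -0.73654524,  0.75911078],
       [ 0.        ,  0.        ,  0.        ,  1.        ]])} 0.004124149659863945
top {'vfov': 43.74805846220669, 'cx': 284.04996347760624, 'cy': 203.06936605425736, 'pose': array([[ 0.0082397 , -0.99616461,  0.08711018,  0.50209678],
       [-0.99991976, -0.00736981,  0.01030299,  0.07920885],
       [-0.00962149, -0.08718809, -0.9961454 ,  1.46743775],
       [ 0.        ,  0.        ,  0.        ,  1.        ]])} 0.0038392857142857144
```

View pics/scene1.png

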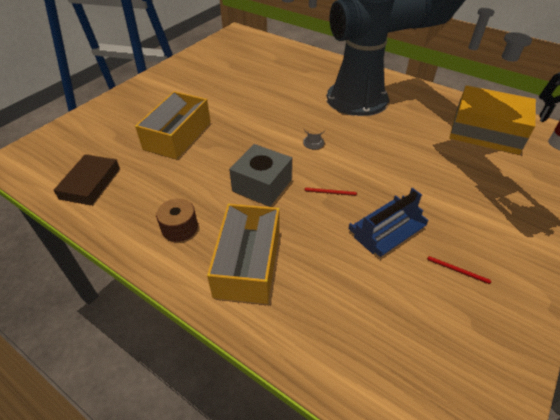

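View pics/top1.png

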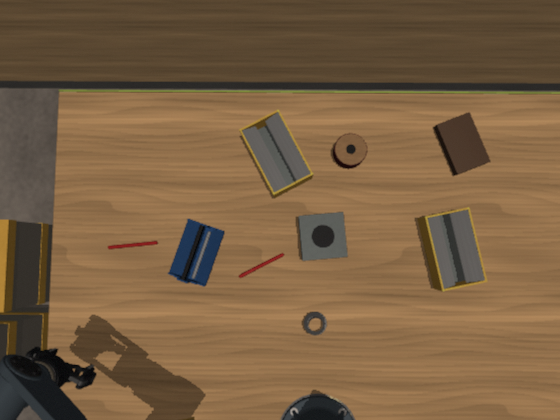

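```bash
python3 - <<'E'
from h import *
for n,q in(('top',[(276,153),(455,250),(20,270),(20,240),(20,360),(197,252),(205,250),(322,236),(320,400)]),('scene',[(495,110),(495,135),(175,125),(245,250)])):
    p,d,c=load(n); P=pts(d,c)
    for u,v in q: print(n,u,v,P[v,u].round(3),p[v,u])
p,d,c=load('top');P=pts(d,c)
hsv=cv2.cvtColor(p,cv2.COLOR_RGB2HSV)
for nm,m,zr in(('yellow',(hsv[...,0]>18)&(hsv[...,0]<30)&(hsv[...,1]>190)&(P[...,2]>.06),0),('blue',(hsv[...,0]>100)&(hsv[...,0]<125)&(hsv[...,1]>150)&(P[...,2]>0),0)):
    k,l,s,ce=cv2.connectedComponentsWithStats(m.astype(np.uint8))
    for i in range(1,k):
        if s[i,4]>60:
            X=P[l==i]; r=cv2.minAreaRect(X[:,:2].astype(np.float32)); print(nm,s[i],X.mean(0).round(3),np.percentile(X[:,2],[5,50,95]).round(3),r)
cv2.imwrite('pics/crop.png',cv2.cvtColor(np.hstack([cv2.resize(p[200:300,150:250],(400,400)),cv2.resize(p[200:300,405:505],(400,400))]),cv2.COLOR_RGB2BGR))
p,d,c=load('scene'); cv2.imwrite('pics/crops.png',cv2.cvtColor(np.hstack([cv2.resize(p[180:260,340:440],(400,320)),cv2.resize(p[80:160,125:225],(400,320))]),cv2.COLOR_RGB2BGR))
E
```

```text
top 276 153 [0.772 0.118 0.004] [87 89 85]
top 455 250 [ 0.503 -0.382  0.003] [53 53 51]
top 20 270 [ 0.421  1.02  -0.367] [52 47 42]
top 20 240 [ 0.525  1.014 -0.345] [53 48 43]
top 20 360 [0.303 0.553 0.527] [17 14 15]
top 197 252 [0.491 0.336 0.002] [29 48 77]
top 205 250 [0.497 0.314 0.005] [34 50 75]
top 322 236 [ 0.537 -0.008  0.08 ] [38 36 35]
top 320 400 [ 0.095 -0.007  0.01 ] [35 38 42]
scene 495 110 [-0.012  0.419  0.102] [111  76  12]
scene 495 135 [0.021 0.449 0.047] [62 55 47]
scene 175 125 [ 0.527 -0.332  0.062] [95 91 83]
scene 245 250 [0.739 0.091 0.006] [72 68 61]
blue [170 220  32  60 682] [0.501 0.369 0.017] [0.003 0.012 0.023] ((0.467082142829895, 0.24397632479667664), (0.2986929416656494, 0.15582004189491272), 74.44757080078125)
blue [185 225  38  60 865] [0.481 0.31  0.025] [0.001 0.01  0.069] ((0.45949840545654297, 0.22125498950481415), (0.2520015835762024, 0.15640369057655334), 74.86790466308594)
```

View pics/crop.png

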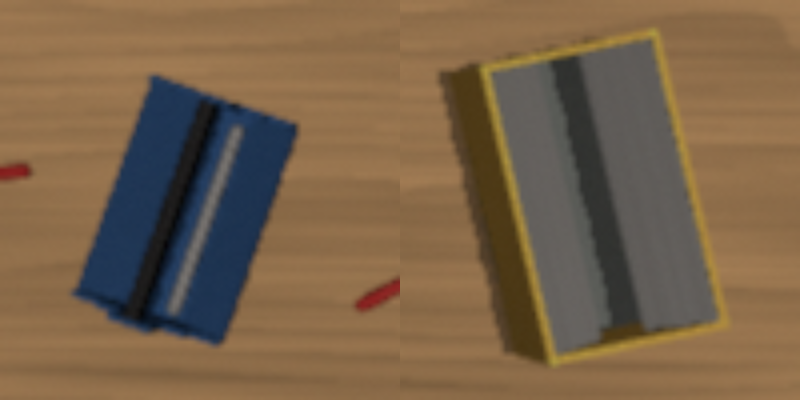

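View pics/crops.png

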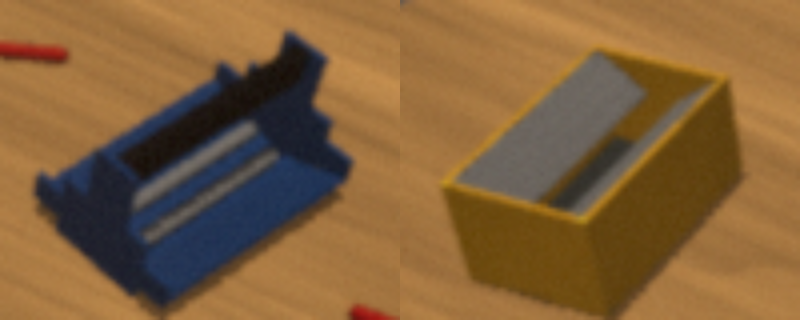

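```bash
python3 - <<'E'
from h import *
p,d,c=load('scene');P=pts(d,c); cv2.imwrite('pics/crop3.png',cv2.cvtColor(cv2.resize(p[60:190,420:560],(700,650),interpolation=cv2.INTER_CUBIC)[:600],cv2.COLOR_RGB2BGR))
for v in range(86,170,6): print(v,P[v,495].round(3),p[v,495])
for u in range(450,545,8): print(u,P[118,u].round(3),p[118,u])
print(manip.get_calibration('wrist'))
p,d,c=snap('wrist'); save('wrist1',p)
E
```

```text
86 [-1.836  0.246 -0.748] [107  91  77]
92 [-0.108  0.393  0.103] [195 138  26]
98 [-0.078  0.402  0.101] [136  93  17]
104 [-0.043  0.411  0.102] [110  75  14]
110 [-0.012  0.419  0.102] [111  76  12]
116 [0.013 0.427 0.098] [107  72   5]
122 [0.019 0.434 0.084] [110  75  13]
128 [0.02  0.441 0.067] [106  73  10]
134 [0.023 0.448 0.051] [62 54 44]
140 [0.015 0.455 0.027] [60 56 44]
146 [0.015 0.462 0.008] [108  72  11]
152 [ 0.029  0.469 -0.001] [137  97  53]
158 [0.066 0.477 0.005] [173 124  68]
164 [0.087 0.484 0.   ] [168 121  67]
450 [-0.064  0.302 -0.   ] [81 56 29]
458 [0.042 0.339 0.074] [106  72  17]
466 [0.037 0.359 0.079] [103  70  14]
474 [0.033 0.379 0.084] [103  69  13]
482 [0.027 0.399 0.088] [100  67  11]
490 [0.025 0.418 0.095] [106  73  17]
498 [0.026 0.437 0.103] [107  73  10]
506 [0.014 0.456 0.103] [106  72   7]
514 [-0.     0.474  0.102] [113  77  14]
522 [-0.014  0.492  0.101] [195 137  25]
530 [-0.033  0.511  0.098] [192 135  24]
538 [-0.226  0.535 -0.001] [182 131  74]
{'vfov': 68.50293242241126, 'cx': 286.8541434896374, 'cy': 214.62490211042285, 'pose': array([[ 0.38752803,  0.87874771,  0.27861172,  0.17013063],
       [ 0.92185481, -0.36861947, -0.11959677,  0.60557877],
       [-0.00239368,  0.30318665, -0.95292818,  0.3728343 ],
       [ 0.        ,  0.        ,  0.        ,  1.        ]])}
```

View pics/crop3.png

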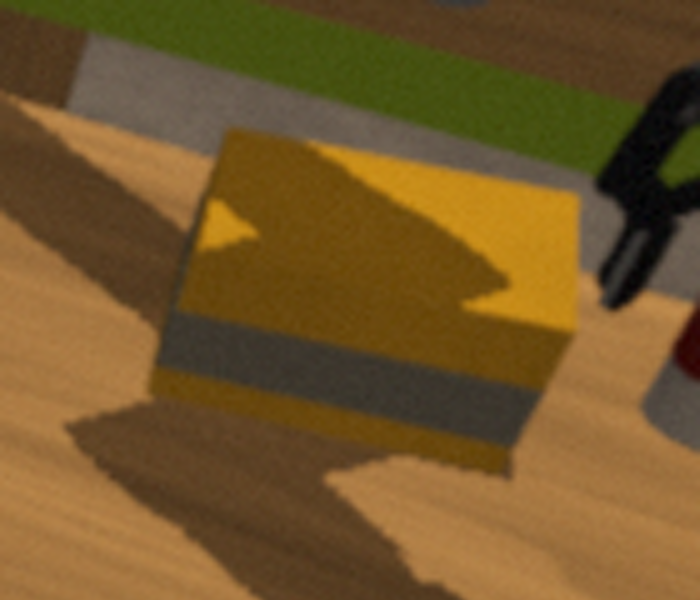

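View pics/wrist1.png

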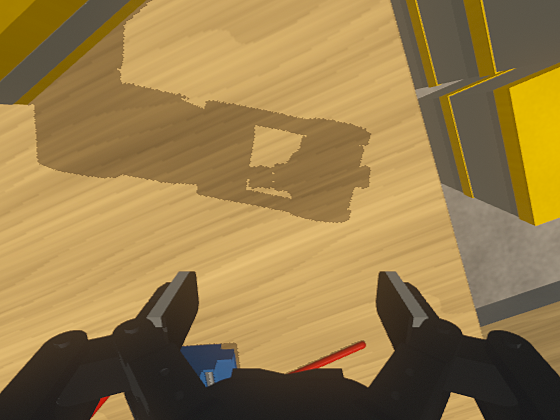

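```bash
cat >> h.py <<'E'
def ray(c,u,v,z,h=420):
    f=h/2/np.tan(np.radians(float(c['vfov']))/2); T=np.array(c['pose'])
    r=T[:3,:3]@np.array([(u-c['cx'])/f,(v-c['cy'])/f,1]); o=T[:3,3]; return (o+r*(z-o[2])/r[2])[:2]
E
python3 - <<'E'
from h import *
p,d,c=load('top')
def show(n,L,off,z):
    Q=np.array([ray(c,off[0]+u/4-.4,off[1]+v/4-.4,z) for u,v in L]); print(n,Q.round(3).tolist(),Q.mean(0).round(4))
    for a,b in zip(Q,np.roll(Q,-1,0)): print('  len',np.hypot(*(b-a)).round(4),'ang',np.degrees(np.arctan2(*(b-a)[::-1])).round(1))
show('box',[(85,68),(258,32),(325,325),(153,363)],(405,200),.085)
show('tray',[(153,75),(297,125),(222,345),(77,293)],(150,200),.019)
show('handle',[(208,102),(137,318)],(150,200),.088)
# mask-based
hsv=cv2.cvtColor(p,cv2.COLOR_RGB2HSV); P=pts(d,c)
m=((hsv[...,0]>100)&(hsv[...,0]<128)&(hsv[...,1]>120)&(P[...,2]>-.02)); m[:, :150]=0;m[:,250:]=0
m=cv2.morphologyEx(m.astype(np.uint8),cv2.MORPH_CLOSE,np.ones((9,9)));v,u=np.nonzero(m);print(cv2.minAreaRect(np.stack([u,v],1).astype(np.float32)))
print(hsv[212:220,448],hsv[205:212,470])
E
```

```text
box [[0.59, -0.281], [0.615, -0.396], [0.423, -0.435], [0.398, -0.322]] [ 0.5063 -0.3585]
  len 0.117 ang -77.8
  len 0.1954 ang -168.4
  len 0.1152 ang 102.8
  len 0.1967 ang 12.1
tray [[0.584, 0.361], [0.55, 0.26], [0.399, 0.309], [0.434, 0.41]] [0.4917 0.3351]
  len 0.1063 ang -108.6
  len 0.159 ang 162.1
  len 0.1065 ang 71.1
  len 0.1583 ang -17.9
handle [[0.563, 0.311], [0.421, 0.354]] [0.4918 0.3325]
  len 0.1483 ang 163.0
  len 0.1483 ang -17.0
((195.77383422851562, 253.39077758789062), (37.775081634521484, 60.12949752807617), 19.440034866333008)
[[ 21 168 172]
 [ 21 156 131]
 [ 40  15  51]
 [ 45  10  50]
 [ 45  10  51]
 [ 50  15  51]
 [ 30  10  49]
 [ 40  16  48]] [[ 15 123 135]
 [ 15 125 135]
 [ 15 124 136]
 [ 17 128 139]
 [ 19 134 146]
 [ 19 142 154]
 [ 19 147 161]]
```

move_arm:
  deltas:
    - [-0.1, -0.04, 0.0, -0.18, 100]
    - [-0.2, -0.08, 0.0, -0.18, 100]
    - [-0.3, -0.12, 0.02, -0.18, 100]
    - [-0.4, -0.16, 0.05, -0.18, 100]
    - [-0.5, -0.2, 0.08, -0.18, 100]
    - [-0.6, -0.24, 0.1, -0.18, 100]
    - [-0.7, -0.28, 0.1, -0.18, 100]
    - [-0.81, -0.314, 0.1, -0.18, 100]

```text
t: 0.82
tcp_pos: [0.4783, 0.3445, 0.2013]
tool_rot: [0.154, 0.988, -0.001, -0.001]
force: [0.6, 0.1, -0.4]
finger_gap: 1.002
```

```bash
python3 - <<'E'
from h import *
s=manip.sense(); print(s['t'],s['tcp_pos'],s['tool_rot'],s['q'])
p,d,c=snap('wrist'); save('wrist2',p)
E
```

```text
0.8167 [0.47834807 0.34453355 0.20127748] [ 1.53761985e-01  9.88106499e-01 -9.16848224e-04 -1.39910879e-03] [ 4.34754174e-01  5.30463314e-01  1.56305827e+00  3.48010464e-05
  1.05141645e+00 -8.27310208e-01]
```

View pics/wrist2.png

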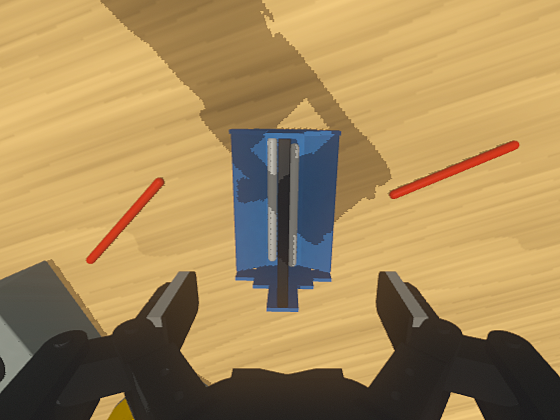

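```bash
python3 - <<'E'
from h import *
p,d,c=load('wrist')
s=manip.sense();print(s['tcp_pos'])
m=((p.max(2)<60)&(pts(d,c)[...,2]>.07)&(pts(d,c)[...,2]<.1)).astype(np.uint8); 
v,u=np.nonzero(m);k=(u>250)&(u<320);u=u[k];v=v[k]
Q=np.array([ray(c,a,b,.088) for a,b in zip(u,v)]); print(len(Q),v.min(),v.max(),u.min(),u.max(),cv2.minAreaRect(Q.astype(np.float32)))
E=np.array([ray(c,u,v,.019) for u,v in((231,130),(340,131),(331,280),(236,278))]);print(E.round(4),E.mean(0))
E
```

```text
[0.48641914 0.33996042 0.20191568]
961 140 270 278 290 ((0.4721131920814514, 0.34263527393341064), (0.009119573049247265, 0.11180553585290909), 71.50326538085938)
[[0.3985 0.3114]
 [0.4319 0.4132]
 [0.5882 0.3616]
 [0.553  0.2589]] [0.49287584 0.33626302]
```

move_arm:
  deltas:
    - [0, 0, 0.0, 0, 100]
    - [0, 0, 0.05, 0, 100]
    - [0, 0, 0.1, 0, 100]
    - [0, 0, 0.16, 0, 100]
    - [0, 0, 0.22, 0, 100]
    - [0, 0, 0.26, 0, 100]
    - [0, 0, 0.285, 0, 100]
    - [0, 0, 0.285, 0, 100]

```text
t: 1.53
tcp_pos: [0.4761, 0.3467, 0.0863]
tool_rot: [0.153, 0.988, -0.001, -0.002]
force: [-0.0, -0.9, 0.5]
finger_gap: 0.998
```

```bash
python3 - <<'E'
from h import *
s=manip.sense(); print(s['t'],s['tcp_pos'],s['tool_rot'],s['force'])
p,d,c=snap('wrist'); save('wrist3',p)
E
```

```text
1.5333 [0.47610234 0.34665844 0.08628432] [ 0.15324088  0.98818547 -0.00138202 -0.00219181] [-0.00173287 -0.92795021  0.47038887]
```

View pics/wrist3.png

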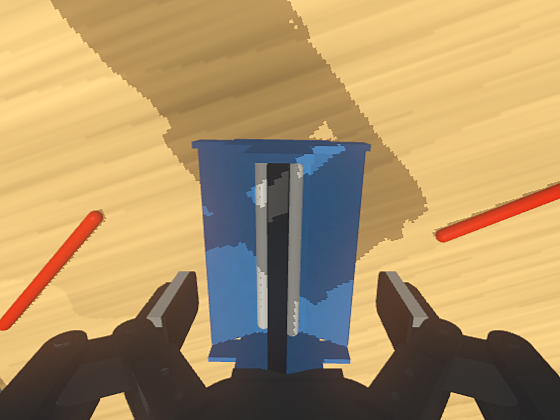

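move_arm:
  deltas:
    - [-0.02, -0.008, 0, 0, 100]
    - [-0.047, -0.015, 0, 0, 100]
    - [-0.047, -0.015, 0, 0, 100]
    - [-0.047, -0.015, 0, 0, 40]
    - [-0.047, -0.015, 0, 0, 0]
    - [-0.047, -0.015, 0, 0, 0]
    - [-0.047, -0.015, 0, 0, 0]
    - [-0.047, -0.015, 0, 0, 0]
  force: 40

```text
t: 2.25
tcp_pos: [0.4942, 0.3353, 0.0886]
tool_rot: [0.154, 0.988, -0.0, -0.0]
force: [0.5, -0.0, -1.0]
finger_gap: 0.297
```

```bash
python3 - <<'E'
from h import *
s=manip.sense(); print(s['t'],s['tcp_pos'],s['tool_rot'],s['force'],s['finger_gap'])
p,d,c=snap('wrist'); save('wrist4',p)
E
```

```text
2.25 [0.49424185 0.33532938 0.08859729] [ 1.53696854e-01  9.88118047e-01 -1.55775722e-05 -5.04902697e-05] [ 0.52016835 -0.03283232 -0.95102652] 0.2974927125093175
```

View pics/wrist4.png

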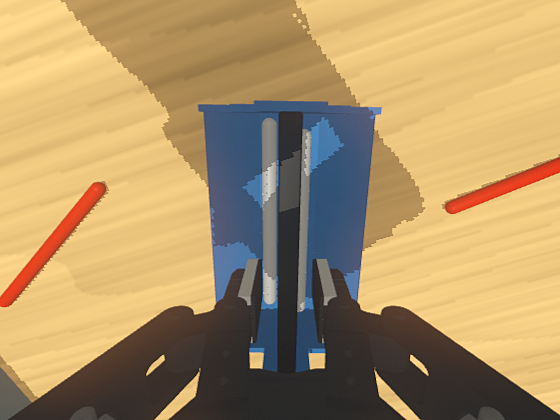

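move_arm:
  deltas:
    - [0, 0, 0.01, 0, 0]
    - [0, 0, 0.01, 0, 0]
    - [0, 0, 0.01, 0, 0]
    - [0, 0, 0.01, 0, 0]
    - [0, 0, 0.01, 0, 0]
    - [0, 0, 0.01, 0, 0]
    - [0, 0, 0.01, 0, 0]
    - [0, 0, 0.01, 0, 0]
  force: 40

```text
t: 2.97
tcp_pos: [0.4947, 0.3355, 0.0867]
tool_rot: [0.154, 0.988, 0.0, 0.001]
force: [-2.6, -1.6, 13.0]
finger_gap: 0.101
```

move_arm:
  deltas:
    - [0, 0, -0.005, 0, 0]
    - [0, 0, -0.015, 0, 0]
    - [0, 0, -0.04, 0, 0]
    - [0, 0, -0.08, 0, 0]
    - [0, 0, -0.12, 0, 0]
    - [0, 0, -0.16, 0, 0]
    - [0, 0, -0.18, 0, 0]
    - [0, 0, -0.18, 0, 0]

```text
t: 3.63
tcp_pos: [0.4956, 0.3358, 0.1585]
tool_rot: [0.154, 0.988, 0.001, 0.002]
force: [-0.1, 0.4, -3.2]
finger_gap: 0.105
```

```bash
python3 - <<'E'
from h import *
s=manip.sense(); print(s['t'],s['tcp_pos'],s['tool_rot'],s['force'],s['finger_gap'])
p,d,c=snap('wrist'); save('wrist5',p)
p2,d,c=snap('scene'); save('scene5',p2)
E
```

```text
3.6333 [0.49555923 0.33584887 0.15845018] [0.15367992 0.98811866 0.00106787 0.00169016] [-0.06499169  0.44041963 -3.20123259] 0.10483995541238925
```

View pics/wrist5.png

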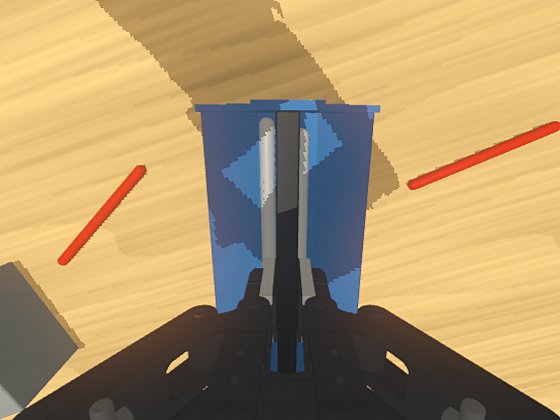

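View pics/scene5.png

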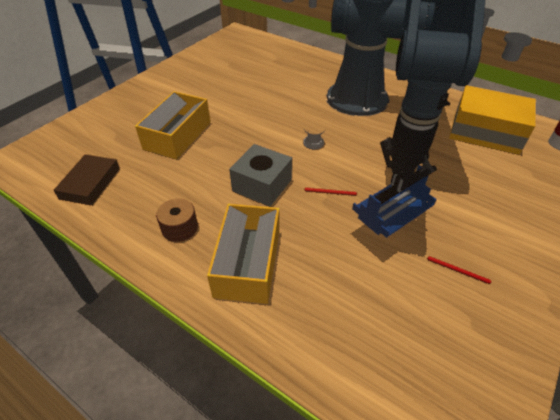

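```bash
python3 - <<'E'
from h import *
p,d,c=load('scene'); cv2.imwrite('pics/crop5.png',cv2.cvtColor(cv2.resize(p[150:245,330:450],(760,600),interpolation=cv2.INTER_CUBIC),cv2.COLOR_RGB2BGR))
E
```

```text
(no output)
```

View pics/crop5.png

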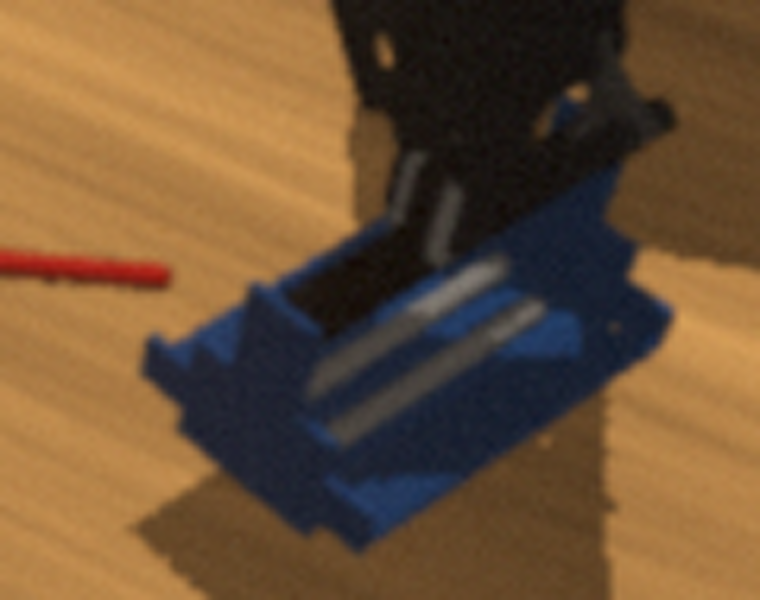

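move_arm:
  deltas:
    - [0, 0, -0.04, 0, 0]
    - [0, 0, -0.1, 0, 0]
    - [0, -0.05, -0.17, 0, 0]
    - [0, -0.12, -0.24, 0, 0]
    - [0, -0.2, -0.28, 0, 0]
    - [0, -0.29, -0.3, 0, 0]
    - [0, -0.38, -0.3, 0, 0]
    - [0, -0.47, -0.3, 0, 0]

```text
t: 4.4
tcp_pos: [0.4361, 0.1548, 0.2761]
tool_rot: [0.153, 0.988, -0.0, -0.0]
force: [1.0, -1.3, -4.0]
finger_gap: 0.101
```

```bash
cat > geo.py <<'E'
import numpy as np
PV=82
def und(w=40):
    v=[(-53,19),(-53,11),(-w,9),(-w,0),(w,0),(w,9),(53,11),(53,19)]
    o=[]
    for (a,b),(c,d) in zip(v,v[1:]):
        for t in np.linspace(0,1,30): o.append((a+(c-a)*t,b+(d-b)*t))
    return np.array(o)
def hop(y):
    y=abs(y)
    return 55+max(0,y-14)*.7265 if 14<=y<55 else (85 if 55<=y<=60 else (0 if y>60 else 5))
def run(w):
  U=und(w)
  for a in (-5,0,5,10,15,20,25,30):
    r=[]
    for th in (0,5,10,15,20,25,30,35,40,45,50):
        t=np.radians(th); y=U[:,0]; z=U[:,1]-PV
        Y=a+y*np.cos(t)-z*np.sin(t); Z=y*np.sin(t)+z*np.cos(t)
        req=np.array([hop(q) for q in Y])-Z
        i=req.argmax(); e=(a-53*np.cos(t)+63*np.sin(t))
        r.append(f"{th}:{req[i]:.0f}@{Y[i]:.0f}(e{e:.0f})")
    print(a,' '.join(r))
for w in(40,25): print('w',w);run(w)
E
python3 geo.py; python3 -c "
from h import *
p,d,c=snap('wrist'); save('wrist6',p);s=manip.sense();print(s['tcp_pos'],s['tool_rot'],s['q'])"
```

```text
w 40
-5 0:160@-45(e-58) 5:158@-52(e-52) 10:157@-45(e-46) 15:155@-38(e-40) 20:152@-31(e-33) 25:148@-23(e-26) 30:145@54(e-19) 35:143@54(e-12) 40:146@17(e-5) 45:149@25(e2) 50:152@32(e9)
0 0:156@-40(e-53) 5:157@47(e-47) 10:158@54(e-41) 15:155@55(e-35) 20:152@55(e-28) 25:149@56(e-21) 30:148@54(e-14) 35:146@55(e-7) 40:149@22(e-0) 45:153@30(e7) 50:155@37(e14)
5 0:160@45(e-48) 5:161@52(e-42) 10:159@56(e-36) 15:156@57(e-30) 20:154@55(e-23) 25:152@56(e-16) 30:151@54(e-9) 35:150@53(e-2) 40:153@27(e5) 45:156@35(e12) 50:159@42(e19)
10 0:163@50(e-43) 5:163@57(e-37) 10:160@55(e-31) 15:157@57(e-25) 20:156@55(e-18) 25:154@56(e-11) 30:153@55(e-4) 35:153@54(e3) 40:157@32(e10) 45:160@40(e17) 50:162@47(e24)
15 0:167@55(e-38) 5:164@56(e-32) 10:161@55(e-26) 15:159@56(e-20) 20:157@55(e-13) 25:156@56(e-6) 30:156@55(e1) 35:157@54(e8) 40:160@37(e15) 45:164@45(e22) 50:166@52(e29)
20 0:167@57(e-33) 5:164@56(e-27) 10:162@57(e-21) 15:160@56(e-15) 20:159@55(e-8) 25:159@56(e-1) 30:159@55(e6) 35:160@55(e13) 40:164@42(e20) 45:167@50(e27) 50:168@57(e34)
25 0:167@57(e-28) 5:165@56(e-22) 10:163@57(e-16) 15:162@56(e-10) 2
[... 1101 characters left out ...]
9(e15) 45:161@55(e22) 50:157@35(e29)
20 0:160@45(e-33) 5:162@52(e-27) 10:162@55(e-21) 15:160@55(e-15) 20:159@55(e-8) 25:159@55(e-1) 30:159@54(e6) 35:161@55(e13) 40:163@54(e20) 45:160@60(e27) 50:160@40(e34)
25 0:163@50(e-28) 5:165@55(e-22) 10:163@55(e-16) 15:162@55(e-10) 20:161@55(e-3) 25:161@56(e4) 30:162@55(e11) 35:164@54(e18) 40:164@59(e25) 45:160@38(e32) 50:164@45(e39)
30 0:167@55(e-23) 5:165@55(e-17) 10:164@55(e-11) 15:163@55(e-5) 20:163@56(e2) 25:163@54(e9) 30:165@55(e16) 35:167@57(e23) 40:160@60(e30) 45:164@43(e37) 50:168@50(e44)
[0.43256506 0.14941319 0.27513455] [ 0.15417574  0.98802955 -0.00408352 -0.00328137] [ 0.09165535  0.26064023  1.7882461  -0.00708671  1.10107351 -1.1663162 ]
```

View pics/wrist6.png

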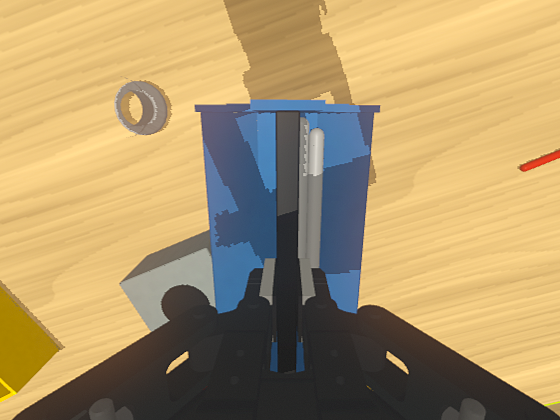

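move_arm:
  deltas:
    - [-0.01, -0.02, 0, -0.03, 0]
    - [-0.03, -0.07, 0, -0.1, 0]
    - [-0.06, -0.15, 0, -0.18, 0]
    - [-0.1, -0.25, 0, -0.26, 0]
    - [-0.14, -0.35, 0, -0.34, 0]
    - [-0.18, -0.45, 0, -0.42, 0]
    - [-0.21, -0.53, 0, -0.47, 0]
    - [-0.24, -0.6, 0, -0.5, 0]

```text
t: 5.12
tcp_pos: [0.4552, -0.1042, 0.2755]
tool_rot: [0.03, 1.0, 0.0, -0.001]
force: [0.5, 0.4, -3.1]
finger_gap: 0.104
```

move_arm:
  deltas:
    - [0, -0.02, 0, -0.05, 0]
    - [0, -0.03, 0, -0.15, 0]
    - [0, -0.03, 0, -0.27, 0]
    - [0, -0.03, 0, -0.38, 0]
    - [0, -0.03, 0, -0.47, 0]
    - [0, -0.03, 0, -0.53, 0]
    - [0, -0.03, 0, -0.54, 0]
    - [0, -0.03, 0, -0.54, 0]

```text
t: 5.78
tcp_pos: [0.4546, -0.1133, 0.2755]
tool_rot: [-0.105, 0.994, 0.001, -0.001]
force: [-0.2, 0.3, -4.4]
finger_gap: 0.102
```

```bash
python3 -c "
from h import *
s=manip.sense();print(s['t'],s['tcp_pos'],s['tool_rot'],s['q'],s['force']);p,d,c=snap('wrist'); save('wrist7',p);p,d,c=snap('top'); save('top7',p)"
```

```text
5.7833 [ 0.45462898 -0.11325761  0.27554282] [-1.05088059e-01  9.94462148e-01  7.28824412e-04 -1.00211136e-03] [-4.83401930e-01  2.72791173e-01  1.76831395e+00  1.11373198e-04
  1.10296377e+00 -2.26481367e+00] [-0.20090113  0.26097907 -4.4464547 ]
```

View pics/wrist7.png

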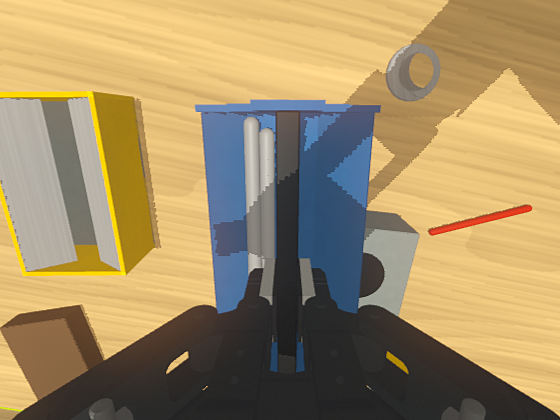

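View pics/top7.png

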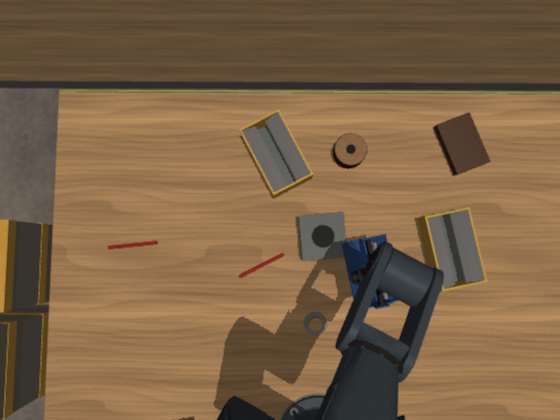

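```bash
python3 - <<'E'
from h import *
p,d,c=load('wrist')
E=np.array([ray(c,u,v,.085) for u,v in((93,92),(125,274),(23,275))]);print(E.round(4))
a=E[0]-E[1];print(np.hypot(*a),np.degrees(np.arctan2(*a[::-1])))
b=E[2]-E[1];print(np.hypot(*b),np.degrees(np.arctan2(*b[::-1])))
print('centre from diag',(E[0]+E[2])/2)
E
```

```text
[[ 0.3949 -0.3186]
 [ 0.5881 -0.2773]
 [ 0.6143 -0.3934]]
0.19756971059327483 -167.93718686297248
0.11898739476164086 -77.31367454595741
centre from diag [ 0.50460025 -0.35595993]
```

move_arm:
  deltas:
    - [0, -0.01, 0, 0, 0]
    - [0, -0.03, 0, 0, 0]
    - [0, -0.06, 0, 0, 0]
    - [0, -0.1, 0, 0, 0]
    - [0, -0.15, 0, 0, 0]
    - [0, -0.21, 0, 0, 0]
    - [0, -0.27, 0, 0, 0]
    - [0, -0.33, 0, 0, 0]

```text
t: 6.55
tcp_pos: [0.4832, -0.2458, 0.2765]
tool_rot: [-0.105, 0.994, -0.001, 0.0]
force: [0.3, 1.0, -4.1]
finger_gap: 0.106
```

move_arm:
  deltas:
    - [0, -0.06, 0, 0, 0]
    - [0, -0.11, 0, 0, 0]
    - [0, -0.16, 0.02, 0, 0]
    - [0, -0.2, 0.05, 0, 0]
    - [0, -0.23, 0.08, 0, 0]
    - [0, -0.25, 0.11, 0, 0]
    - [0, -0.26, 0.14, 0, 0]
    - [0, -0.267, 0.17, 0, 0]

```text
t: 7.22
tcp_pos: [0.5048, -0.3475, 0.2069]
tool_rot: [-0.105, 0.994, 0.001, -0.0]
force: [-0.5, -0.3, -3.0]
finger_gap: 0.1
```

```bash
python3 -c "
from h import *
s=manip.sense();print(s['t'],s['tcp_pos'],s['tool_rot'],s['force']);p,d,c=snap('wrist'); save('wrist8',p);p,d,c=snap('scene'); save('scene8',cv2.resize(p[60:200,90:280],(760,560)))"
```

```text
7.2167 [ 0.50482839 -0.34750239  0.20687342] [-1.05103235e-01  9.94461054e-01  6.04397960e-04 -3.94778160e-04] [-0.50554423 -0.33753515 -3.03731205]
```

View pics/wrist8.png

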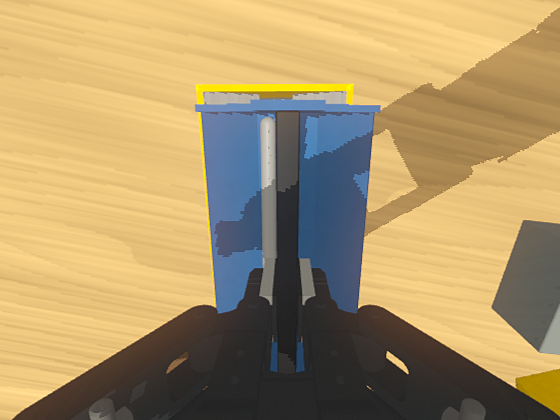

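View pics/scene8.png

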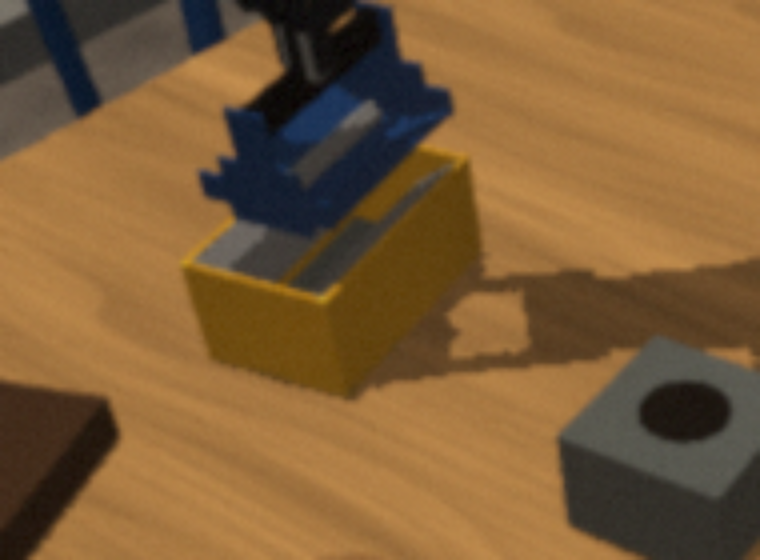

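move_arm:
  deltas:
    - [0, 0, 0.01, 0, 0]
    - [0, 0, 0.03, 0, 0]
    - [0, 0, 0.05, 0, 0]
    - [0, 0, 0.07, 0, 0]
    - [0, 0, 0.085, 0, 0]
    - [0, 0, 0.09, 0, 0]
    - [0, 0, 0.09, 0, 0]
    - [0, 0, 0.09, 0, 0]
  force: 20

```text
t: 7.98
tcp_pos: [0.5053, -0.3472, 0.1725]
tool_rot: [-0.105, 0.994, -0.0, 0.0]
force: [0.8, -0.4, -3.6]
finger_gap: 0.104
```

move_arm:
  deltas:
    - [0, 0, 0.003, 0, 0]
    - [0, 0, 0.006, 0, 0]
    - [0, 0, 0.009, 0, 0]
    - [0, 0, 0.012, 0, 0]
    - [0, 0, 0.015, 0, 0]
    - [0, 0, 0.018, 0, 0]
    - [0, 0, 0.02, 0, 0]
    - [0, 0, 0.02, 0, 0]

```text
t: 8.65
tcp_pos: [0.5051, -0.3471, 0.1643]
tool_rot: [-0.105, 0.994, 0.0, -0.0]
force: [0.0, 0.4, -3.7]
finger_gap: 0.102
```

```bash
python3 -c "
from h import *
s=manip.sense();print(s['t'],s['tcp_pos'],s['tool_rot'],s['force'],s['ft_torque']);p,d,c=snap('wrist'); save('wrist9',p);p,d,c=snap('scene'); save('scene9',cv2.resize(p[60:200,90:280],(760,560)))"
```

```text
8.65 [ 0.505084   -0.34705696  0.16427487] [-1.05416033e-01  9.94428179e-01  1.75165528e-04 -1.60907577e-04] [ 0.04532804  0.35554971 -3.71181915] [ 0.0293422  -0.02821179 -0.01933052]
```

View pics/wrist9.png

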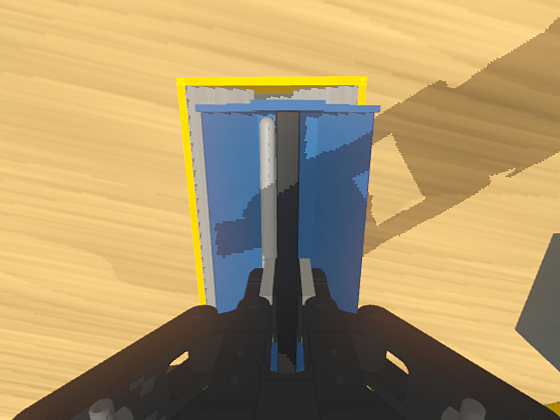

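View pics/scene9.png

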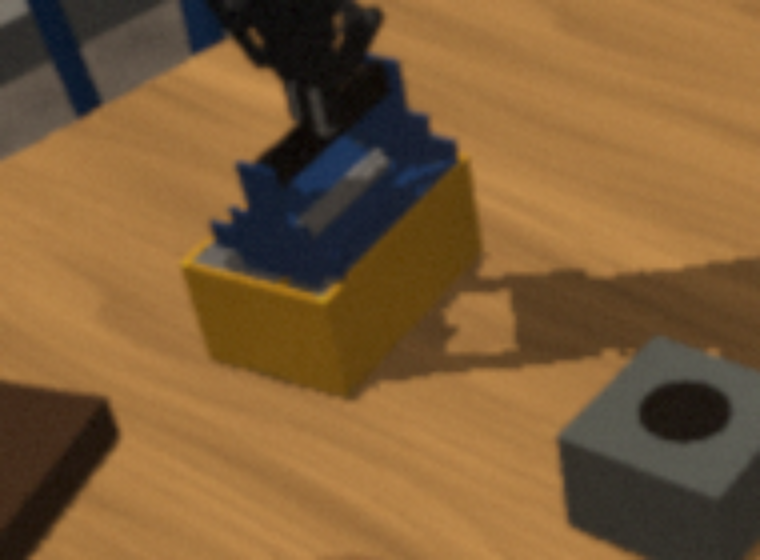

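move_arm:
  deltas:
    - [0, 0, 0.003, 0, 0]
    - [0, 0, 0.006, 0, 0]
    - [0, 0, 0.009, 0, 0]
    - [0, 0, 0.012, 0, 0]
    - [0, 0, 0.015, 0, 0]
    - [0, 0, 0.018, 0, 0]
    - [0, 0, 0.02, 0, 0]
    - [0, 0, 0.02, 0, 0]

```text
t: 9.42
tcp_pos: [0.5065, -0.3498, 0.1591]
tool_rot: [-0.106, 0.994, -0.003, 0.002]
force: [-0.8, -3.6, 6.9]
finger_gap: 0.1
```

```bash
python3 -c "
from h import *
s=manip.sense();print(s['t'],s['tcp_pos'],s['tool_rot'],s['force'],s['ft_torque']);p,d,c=snap('scene'); save('scene10',cv2.resize(p[60:200,90:280],(760,560)))"
```

```text
9.4167 [ 0.50650615 -0.34976736  0.15906615] [-0.10599699  0.99435988 -0.0032707   0.00153739] [-0.7833017  -3.61899288  6.92340468] [-0.20477716  0.27503399  0.27483752]
```

View pics/scene10.png

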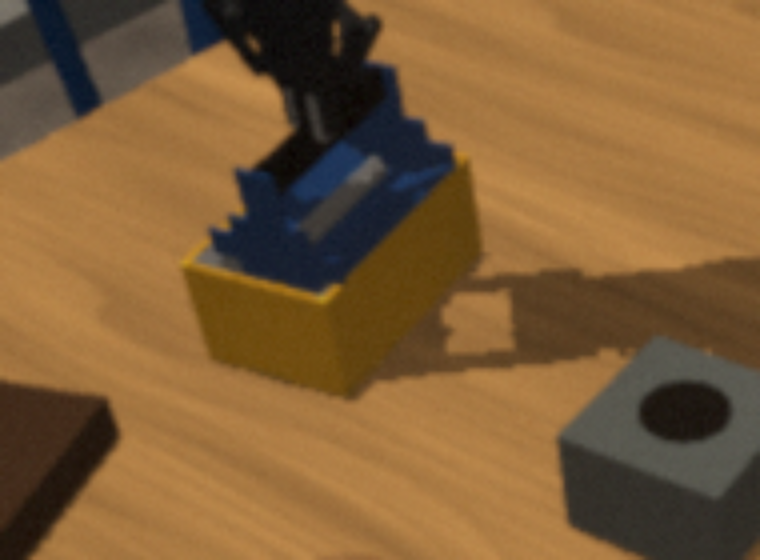

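```bash
python3 - <<'E'
from h import *
p=cv2.imread('pics/scene8.png'); cv2.imwrite('pics/s8z.png',cv2.resize(p[90:260,180:480],(800,453)))
E
```

```text
(no output)
```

View pics/s8z.png

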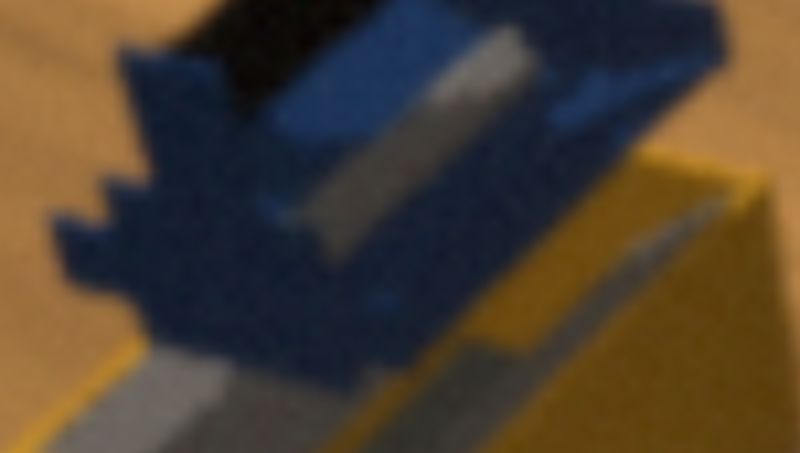

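move_arm:
  deltas:
    - [0, 0, -0.01, 0, 0]
    - [0, 0, -0.02, 0, 0]
    - [0, 0, -0.03, 0, 0]
    - [0, 0, -0.04, 0, 0]
    - [0, 0, -0.045, 0, 0]
    - [0, 0, -0.045, 0, 0]
    - [0, 0, -0.045, 0, 0]
    - [0, 0, -0.045, 0, 0]

```text
t: 10.13
tcp_pos: [0.5051, -0.3469, 0.1742]
tool_rot: [-0.105, 0.994, 0.0, -0.0]
force: [-0.2, 0.4, -2.5]
finger_gap: 0.111
```

```bash
python3 - <<'E'
from h import *
c=manip.get_calibration('scene'); f=210/np.tan(np.radians(c['vfov'])/2);T=c['pose']
ph=np.radians(12.06);X=np.array([np.cos(ph),np.sin(ph),0]);Y=np.array([-np.sin(ph),np.cos(ph),0])
C=np.array([.5048,-.3475,.2069-.0867])
for u,v in((52,220),(70,290),(135,300),(150,345),(350,390),(400,370),(125,50),(225,70),(105,185),(420,360)):
    a=90+(180+u/2.667)/4; b=60+(90+v/2.667)/4
    r=T[:3,:3]@np.array([(a-c['cx'])/f,(b-c['cy'])/f,1]);o=T[:3,3]
    t=((C+.08*X-o)@X)/(r@X);q=o+r*t-C;print(u,v,(q@Y*1000).round(1),(q[2]*1000).round(1))
E
```

```text
52 220 -44.3 33.8
70 290 -45.2 13.0
135 300 -24.5 15.2
150 345 -23.7 1.9
350 390 37.9 4.3
400 370 55.2 14.8
125 50 -5.4 90.2
225 70 23.7 91.3
105 185 -23.6 48.8
420 360 62.2 19.6
```

```bash
python3 - <<'E'
import geo,numpy as np
def und(w=31):
    v=[(-53,19),(-53,13),(-w,13),(-w,0),(w,0),(w,13),(53,13),(53,19)];o=[]
    for (a,b),(c,d) in zip(v,v[1:]):
        for t in np.linspace(0,1,30): o.append((a+(c-a)*t,b+(d-b)*t))
    return np.array(o)
geo.und=und
U=und()
for a in(-20,-15,-10,-5,0,3,5,7,20,25,30,35):
    r=[]
    for th in range(0,56,5):
        t=np.radians(th); y=U[:,0]; z=U[:,1]-82
        Y=a+y*np.cos(t)-z*np.sin(t); Z=y*np.sin(t)+z*np.cos(t)
        req=np.array([geo.hop(q) for q in Y])-Z; i=req.argmax()
        r.append(f"{th}:{req[i]:.0f}@{Y[i]:.0f}")
    print(a,' '.join(r))
E
```

```text
w 40
-5 0:160@-45(e-58) 5:158@-52(e-52) 10:157@-45(e-46) 15:155@-38(e-40) 20:152@-31(e-33) 25:148@-23(e-26) 30:145@54(e-19) 35:143@54(e-12) 40:146@17(e-5) 45:149@25(e2) 50:152@32(e9)
0 0:156@-40(e-53) 5:157@47(e-47) 10:158@54(e-41) 15:155@55(e-35) 20:152@55(e-28) 25:149@56(e-21) 30:148@54(e-14) 35:146@55(e-7) 40:149@22(e-0) 45:153@30(e7) 50:155@37(e14)
5 0:160@45(e-48) 5:161@52(e-42) 10:159@56(e-36) 15:156@57(e-30) 20:154@55(e-23) 25:152@56(e-16) 30:151@54(e-9) 35:150@53(e-2) 40:153@27(e5) 45:156@35(e12) 50:159@42(e19)
10 0:163@50(e-43) 5:163@57(e-37) 10:160@55(e-31) 15:157@57(e-25) 20:156@55(e-18) 25:154@56(e-11) 30:153@55(e-4) 35:153@54(e3) 40:157@32(e10) 45:160@40(e17) 50:162@47(e24)
15 0:167@55(e-38) 5:164@56(e-32) 10:161@55(e-26) 15:159@56(e-20) 20:157@55(e-13) 25:156@56(e-6) 30:156@55(e1) 35:157@54(e8) 40:160@37(e15) 45:164@45(e22) 50:166@52(e29)
20 0:167@57(e-33) 5:164@56(e-27) 10:162@57(e-21) 15:160@56(e-15) 20:159@55(e-8) 25:159@56(e-1) 30:159@55(e6) 35:160@55(e13) 40:164@42(e20) 45:167@50(e27) 50:168@57(e34)
25 0:167@57(e-28) 5:165@56(e-22) 10:163@57(e-16) 15:162@56(e-10) 2
[... 2426 characters left out ...]
156@50 15:156@56 20:154@56 25:152@54 30:151@54 35:150@55 40:152@34 45:155@41 50:156@48 55:157@54
7 0:154@38 5:157@45 10:158@52 15:157@56 20:154@56 25:153@54 30:152@54 35:151@55 40:154@36 45:156@43 50:158@50 55:157@56
20 0:164@51 5:164@56 10:162@56 15:160@55 20:159@55 25:159@56 30:159@55 35:160@54 40:163@49 45:165@56 50:159@60 55:161@46
25 0:167@56 5:165@57 10:163@55 15:162@56 20:161@56 25:161@55 30:162@54 35:164@54 40:167@54 45:164@60 50:162@44 55:165@51
30 0:167@57 5:165@55 10:164@56 15:163@56 20:163@55 25:163@56 30:165@55 35:167@55 40:168@59 45:161@41 50:165@49 55:168@56
35 0:167@55 5:165@56 10:164@57 15:164@55 20:165@56 25:166@55 30:168@55 35:170@57 40:163@60 45:165@46 50:169@54 55:167@60
```

move_arm:
  deltas:
    - [0, 0.01, -0.01, 0, 0]
    - [0, 0.02, -0.012, 0, 0]
    - [0, 0.03, -0.012, 0, 0]
    - [0, 0.038, -0.012, 0, 0]
    - [0, 0.038, -0.005, 0, 0]
    - [0, 0.038, 0, 0, 0]
    - [0, 0.038, 0.005, 0, 0]
    - [0, 0.038, 0.01, 0, 0]
  force: 20

```text
t: 10.8
tcp_pos: [0.5024, -0.3332, 0.1709]
tool_rot: [-0.106, 0.994, -0.001, 0.0]
force: [-1.9, -1.3, 6.4]
finger_gap: 0.104
```

move_arm:
  deltas:
    - [0, 0, 0.003, 0, 0]
    - [0, 0, 0.006, 0, 0]
    - [0, 0, 0.009, 0, 0]
    - [0, 0, 0.012, 0, 0]
    - [0, 0, 0.014, 0, 0]
    - [0, 0, 0.016, 0, 0]
    - [0, 0, 0.018, 0, 0]
    - [0, 0, 0.018, 0, 0]

```text
t: 11.47
tcp_pos: [0.5036, -0.3369, 0.1687]
tool_rot: [-0.105, 0.994, -0.005, 0.002]
force: [-5.2, -3.4, 19.8]
finger_gap: 0.102
```

```bash
python3 -c "
from h import *
s=manip.sense();print(s['t'],s['tcp_pos'],s['tool_rot'],s['force'],s['ft_torque']);p,d,c=snap('scene'); save('scene11',cv2.resize(p[60:200,90:280],(760,560)))"
```

```text
11.4667 [ 0.50358998 -0.33689037  0.16872174] [-0.10542006  0.994412   -0.00518918  0.00211088] [-5.23246875 -3.38774776 19.75775554] [-0.01526776  1.01065498 -0.0714848 ]
```

View pics/scene11.png

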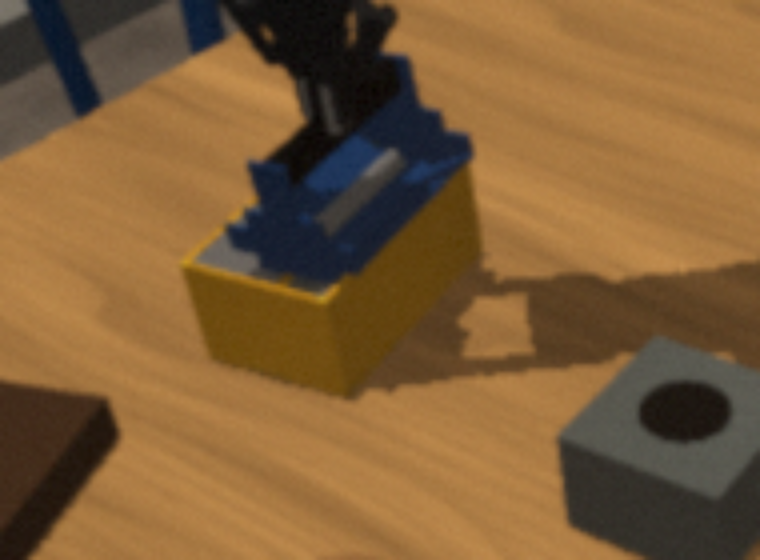

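move_arm:
  deltas:
    - [0, 0, -0.015, 0, 0]
    - [0, 0, -0.03, 0, 0]
    - [0, -0.01, -0.04, 0, 0]
    - [0, -0.03, -0.04, 0, 0]
    - [0, -0.05, -0.04, 0, 0]
    - [0, -0.06, -0.04, 0, 0]
    - [0, -0.063, -0.035, 0, 0]
    - [0, -0.063, -0.025, 0, 0]
  force: 30

```text
t: 12.18
tcp_pos: [0.5074, -0.3577, 0.1728]
tool_rot: [-0.105, 0.994, -0.0, 0.0]
force: [-0.0, 0.6, -3.7]
finger_gap: 0.102
```

move_arm:
  deltas:
    - [0, 0, 0.005, 0, 0]
    - [0, 0, 0.01, 0, 0]
    - [0, 0, 0.015, 0, 0]
    - [0, 0, 0.02, 0, 0]
    - [0, 0, 0.025, 0, 0]
    - [0, 0, 0.03, 0, 0]
    - [0, 0, 0.035, 0, 0]
    - [0, 0, 0.035, 0, 0]

```text
t: 12.85
tcp_pos: [0.5071, -0.3567, 0.1589]
tool_rot: [-0.105, 0.994, 0.0, -0.0]
force: [-0.6, 0.3, -2.6]
finger_gap: 0.105
```

```bash
python3 -c "
from h import *
s=manip.sense();print(s['t'],s['tcp_pos'],s['tool_rot'],s['force'],s['ft_torque']);p,d,c=snap('scene'); save('scene12',cv2.resize(p[60:200,90:280],(760,560)));p,d,c=snap('wrist'); save('wrist12',p)"
```

```text
12.85 [ 0.50710229 -0.3566677   0.15887699] [-1.05420001e-01  9.94427693e-01  3.39170102e-04 -2.68451874e-04] [-0.58069591  0.30858889 -2.64335178] [-0.01334288 -0.04834822  0.02867692]
```

View pics/scene12.png

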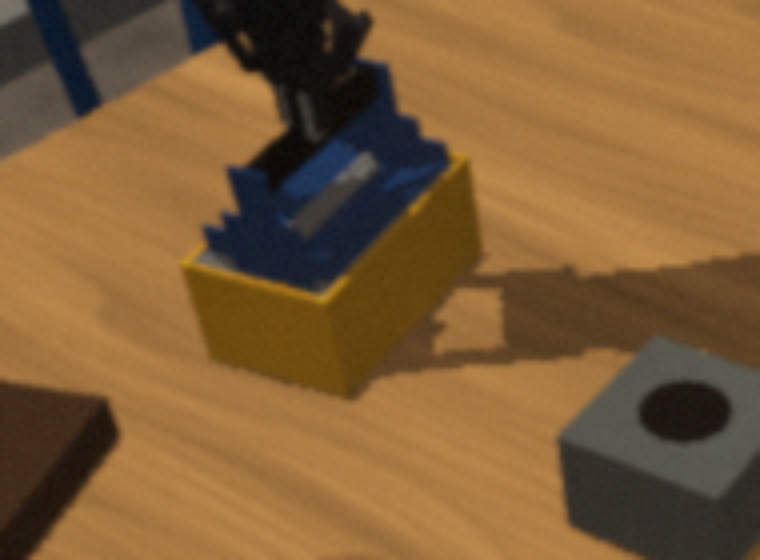

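View pics/wrist12.png

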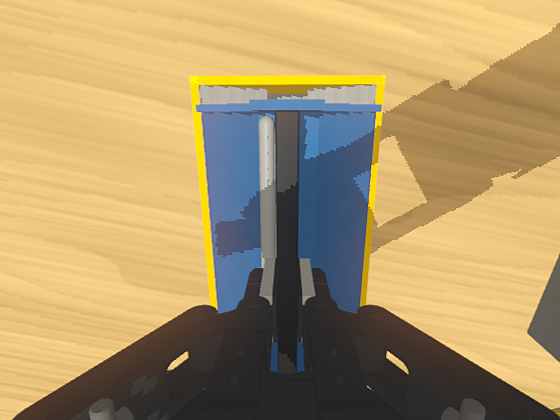

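move_arm:
  deltas:
    - [0, 0, 0.003, 0, 0]
    - [0, 0, 0.006, 0, 0]
    - [0, 0, 0.009, 0, 0]
    - [0, 0, 0.012, 0, 0]
    - [0, 0, 0.013, 0, 0]
    - [0, 0, 0.013, 0, 0]
    - [0, 0, 0.013, 0, 0]
    - [0, 0, 0.013, 0, 0]

```text
t: 13.62
tcp_pos: [0.5075, -0.3568, 0.157]
tool_rot: [-0.106, 0.994, -0.001, 0.0]
force: [-4.1, 4.0, 11.3]
finger_gap: 0.1
```

move_arm:
  deltas:
    - [0, 0, -0.008, 0, 30]
    - [0, 0, -0.008, 0, 30]
    - [0, 0, -0.015, 0, 30]
    - [0, 0, -0.026, 0, 30]
    - [0, 0, -0.026, 0, 30]
    - [0, 0, -0.026, 0, 30]
    - [0, 0, -0.026, 0, 0]
    - [0, 0, -0.026, 0, 0]
  force: 20

```text
t: 14.28
tcp_pos: [0.5071, -0.3565, 0.1643]
tool_rot: [-0.105, 0.994, 0.001, -0.0]
force: [-0.5, 1.0, 0.6]
finger_gap: 0.104
```

move_arm:
  deltas:
    - [0, 0, 0, 0, 0]
    - [0, 0, 0, 0, 0]
    - [0, 0, 0, 0, 0]
    - [0, 0, 0, 0, 0]
    - [0, 0, -0.01, 0, 0]
    - [0, 0, -0.02, 0, 0]
    - [0, 0, -0.03, 0, 0]
    - [0, 0, -0.04, 0, 0]

```text
t: 14.95
tcp_pos: [0.5072, -0.357, 0.1806]
tool_rot: [-0.105, 0.994, 0.0, -0.0]
force: [0.2, 0.2, -3.8]
finger_gap: 0.105
```

```bash
python3 -c "
from h import *
s=manip.sense();print(s['t'],s['tcp_pos'],s['tool_rot'],s['force'],s['ft_torque']);p,d,c=snap('scene'); save('scene13',cv2.resize(p[60:200,90:280],(760,560)));p,d,c=snap('wrist'); save('wrist13',p)"
```

```text
14.95 [ 0.50723371 -0.35700056  0.18062611] [-1.05370980e-01  9.94432975e-01  5.21334187e-05 -1.14063270e-04] [ 0.16174233  0.18299198 -3.84934036] [ 0.00446257 -0.03122733 -0.02092932]
```

View pics/scene13.png

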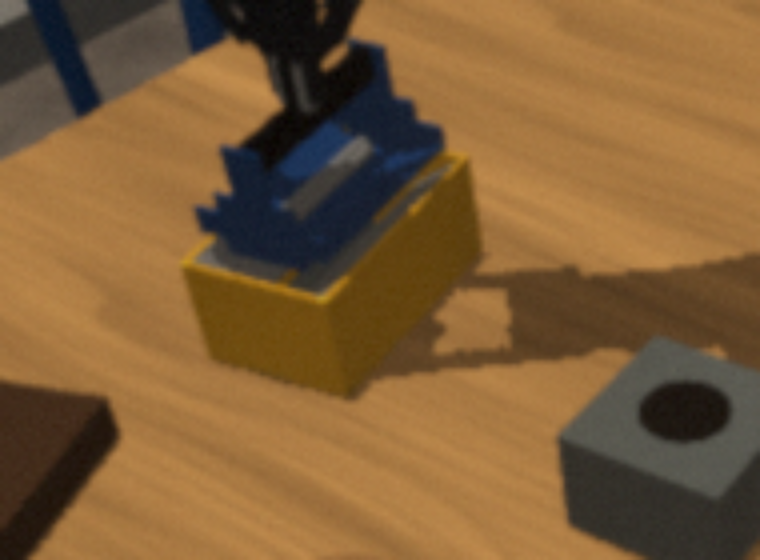

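move_arm:
  deltas:
    - [0, 0, -0.01, 0, 0]
    - [0, 0.005, -0.015, 0, 0]
    - [0, 0.015, -0.015, 0, 0]
    - [0, 0.03, -0.015, 0, 0]
    - [0, 0.045, -0.015, 0, 0]
    - [0, 0.055, -0.015, 0, 0]
    - [0, 0.06, -0.015, 0, 0]
    - [0, 0.06, -0.01, 0, 0]
  force: 20

```text
t: 15.72
tcp_pos: [0.5023, -0.3327, 0.1847]
tool_rot: [-0.106, 0.994, 0.0, 0.0]
force: [0.3, -0.4, -3.2]
finger_gap: 0.108
```

move_arm:
  deltas:
    - [0, 0, 0.004, 0, 0]
    - [0, 0, 0.008, 0, 0]
    - [0, 0, 0.012, 0, 0]
    - [0, 0, 0.016, 0, 0]
    - [0, 0, 0.02, 0, 0]
    - [0, 0, 0.024, 0, 0]
    - [0, 0, 0.028, 0, 0]
    - [0, 0, 0.028, 0, 0]

```text
t: 16.38
tcp_pos: [0.5035, -0.3367, 0.176]
tool_rot: [-0.105, 0.994, -0.004, 0.001]
force: [-1.6, -3.1, 8.2]
finger_gap: 0.106
```

```bash
python3 -c "
from h import *
s=manip.sense();print(s['t'],s['tcp_pos'],s['tool_rot'],s['force'],s['ft_torque']);p,d,c=snap('scene'); save('scene14',cv2.resize(p[60:200,90:280],(760,560)));p,d,c=snap('wrist'); save('wrist14',p)"
```

```text
16.3833 [ 0.5034893  -0.33674237  0.17598779] [-0.10548202  0.9944131  -0.00373502  0.00147668] [-1.61656255 -3.05621029  8.23272264] [-0.4518636   0.40885207 -0.06361409]
```

View pics/scene14.png

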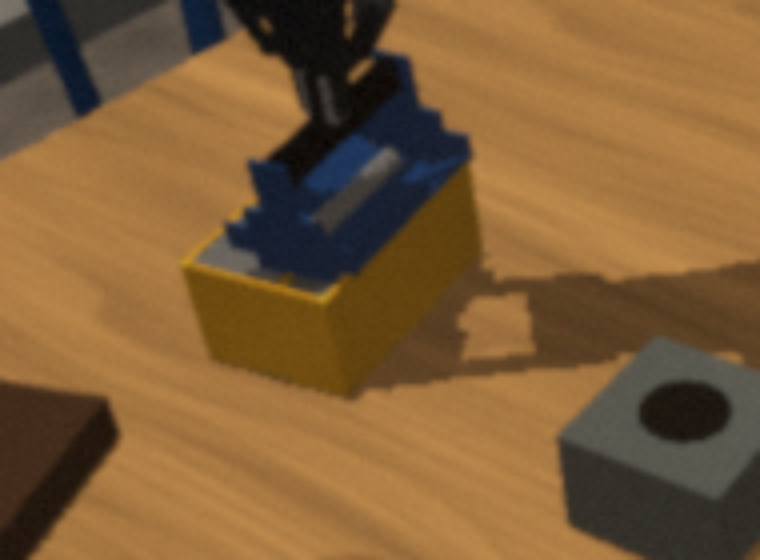

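View pics/wrist14.png

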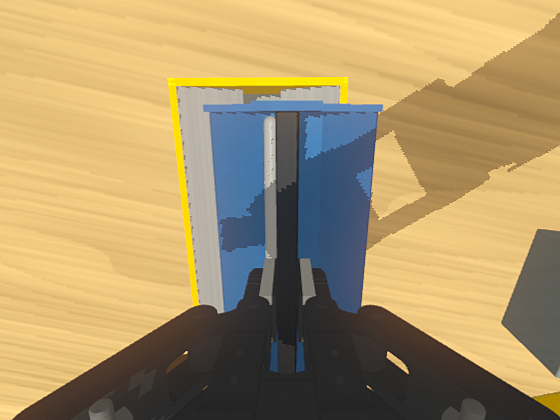

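move_arm:
  deltas:
    - [0, 0, -0.02, 0, 0]
    - [0, 0.005, -0.03, 0, 0]
    - [0, 0.012, -0.03, 0, 0]
    - [0, 0.02, -0.03, 0, 0]
    - [0, 0.02, -0.025, 0, 0]
    - [0, 0.02, -0.02, 0, 0]
    - [0, 0.02, -0.015, 0, 0]
    - [0, 0.02, -0.01, 0, 0]
  force: 20

```text
t: 17.15
tcp_pos: [0.5008, -0.3263, 0.1773]
tool_rot: [-0.106, 0.994, -0.001, 0.0]
force: [-0.3, -2.2, 4.7]
finger_gap: 0.106
```

move_arm:
  deltas:
    - [0, 0, 0.004, 0, 0]
    - [0, 0, 0.008, 0, 0]
    - [0, 0, 0.012, 0, 0]
    - [0, 0, 0.016, 0, 0]
    - [0, 0, 0.02, 0, 0]
    - [0, 0, 0.024, 0, 0]
    - [0, 0, 0.024, 0, 0]
    - [0, 0, 0.024, 0, 0]

```text
t: 17.82
tcp_pos: [0.5027, -0.3332, 0.1738]
tool_rot: [-0.106, 0.994, -0.009, 0.003]
force: [-6.6, -8.6, 19.8]
finger_gap: 0.104
```

```bash
python3 -c "
from h import *
s=manip.sense();print(s['t'],s['tcp_pos'],s['tool_rot'],s['force'],s['ft_torque']);p,d,c=snap('scene'); save('scene15',cv2.resize(p[60:200,90:280],(760,560)));p,d,c=snap('wrist'); save('wrist15',p)"
```

```text
17.8167 [ 0.50271453 -0.33316777  0.17376321] [-0.10586626  0.99434005 -0.00853176  0.00272239] [-6.55087351 -8.6257599  19.77547918] [-1.37324167  1.05672829  0.00279168]
```

View pics/scene15.png

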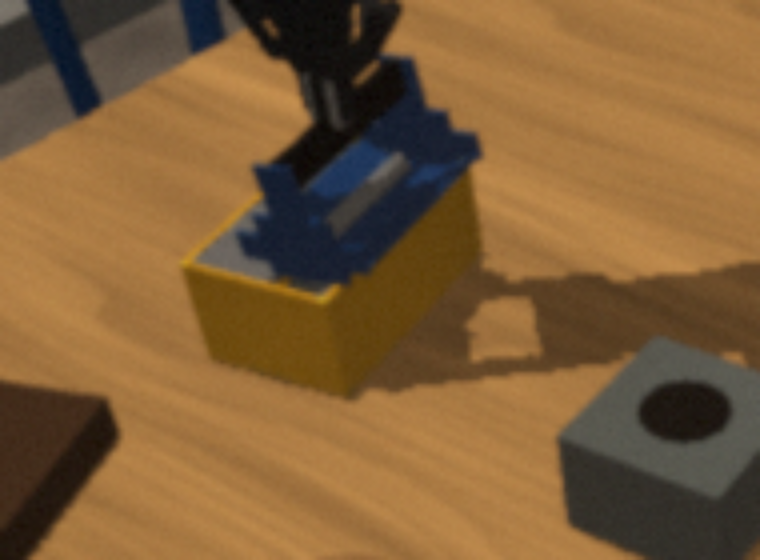

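View pics/wrist15.png

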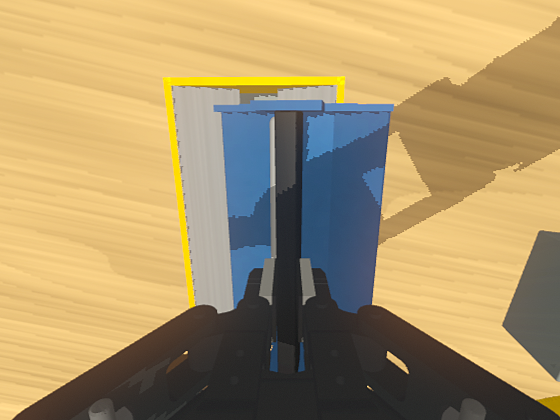

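move_arm:
  deltas:
    - [0, -0.005, 0.005, 0, 0]
    - [0, -0.01, 0.008, 0, 0]
    - [0, -0.015, 0.01, 0, 0]
    - [0, -0.02, 0.012, 0, 0]
    - [0, -0.025, 0.014, 0, 0]
    - [0, -0.03, 0.016, 0, 0]
    - [0, -0.035, 0.018, 0, 0]
    - [0, -0.04, 0.02, 0, 0]
  force: 20

```text
t: 18.58
tcp_pos: [0.506, -0.3479, 0.1653]
tool_rot: [-0.105, 0.994, -0.007, 0.003]
force: [-4.6, -6.9, 17.6]
finger_gap: 0.104
```

```bash
python3 -c "
from h import *
s=manip.sense();print(s['t'],s['tcp_pos'],s['tool_rot'],s['force'],s['ft_torque']);p,d,c=snap('scene'); save('scene16',cv2.resize(p[60:200,90:280],(760,560)));p,d,c=snap('wrist'); save('wrist16',p)"
```

```text
18.5833 [ 0.50599856 -0.34786537  0.16532473] [-0.10549372  0.99438993 -0.00722496  0.00274747] [-4.59656327 -6.89496637 17.59473112] [-0.69180123  0.85448376 -0.05032872]
```

View pics/scene16.png

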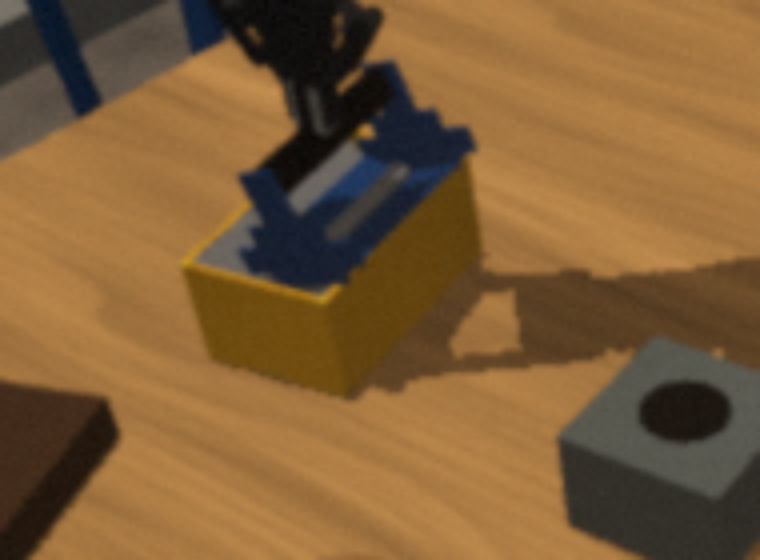

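View pics/wrist16.png

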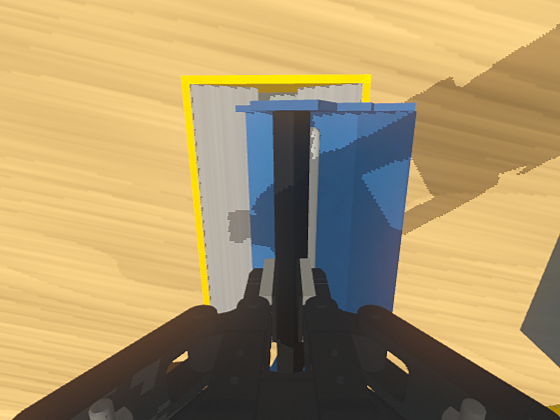

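move_arm:
  deltas:
    - [0, -0.005, 0.001, 0, 0]
    - [0, -0.01, 0.002, 0, 0]
    - [0, -0.015, 0.004, 0, 0]
    - [0, -0.02, 0.006, 0, 0]
    - [0, -0.025, 0.008, 0, 0]
    - [0, -0.03, 0.01, 0, 0]
    - [0, -0.035, 0.012, 0, 0]
    - [0, -0.04, 0.014, 0, 0]
  force: 20

```text
t: 19.35
tcp_pos: [0.5086, -0.3598, 0.1573]
tool_rot: [-0.105, 0.994, -0.003, 0.002]
force: [-1.8, -2.5, 7.4]
finger_gap: 0.106
```

```bash
python3 -c "
from h import *
s=manip.sense();print(s['t'],s['tcp_pos'],s['tool_rot'],s['force'],s['ft_torque']);p,d,c=snap('scene'); save('scene17',cv2.resize(p[60:200,90:280],(760,560)));p,d,c=snap('wrist'); save('wrist17',p)"
```

```text
19.35 [ 0.50859405 -0.35981713  0.15729396] [-0.10526705  0.99443769 -0.0031032   0.00170361] [-1.8453256  -2.50695769  7.36861488] [ 0.13397746  0.32848459 -0.0047459 ]
```

View pics/scene17.png

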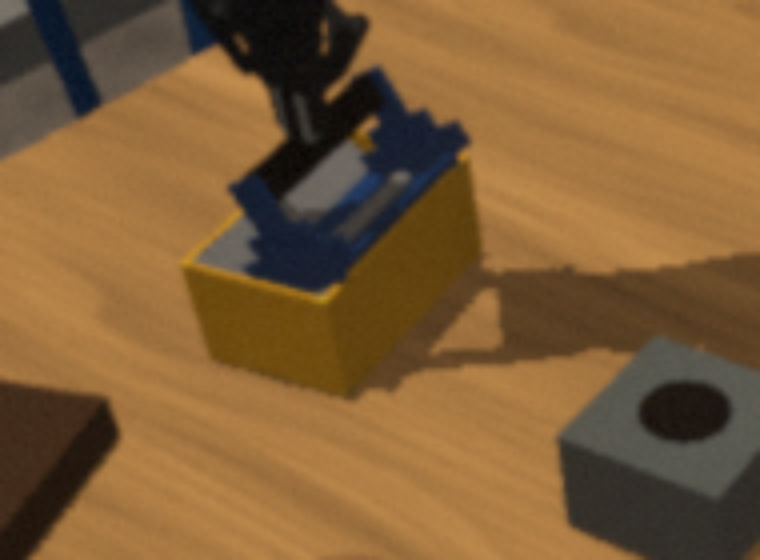

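View pics/wrist17.png

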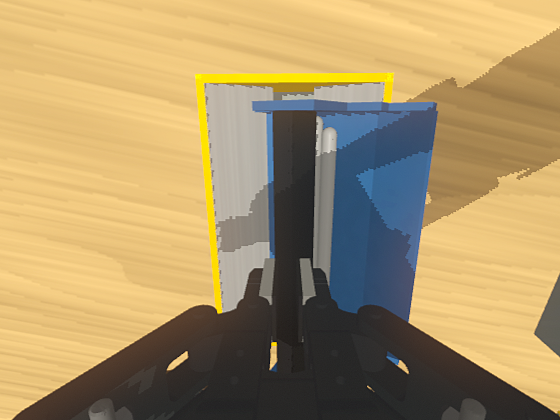

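move_arm:
  deltas:
    - [0, -0.005, 0.001, 0, 0]
    - [0, -0.01, 0.002, 0, 0]
    - [0, -0.015, 0.004, 0, 0]
    - [0, -0.02, 0.006, 0, 0]
    - [0, -0.025, 0.009, 0, 0]
    - [0, -0.03, 0.012, 0, 0]
    - [0, -0.035, 0.015, 0, 0]
    - [0, -0.035, 0.017, 0, 0]
  force: 20

```text
t: 20.12
tcp_pos: [0.511, -0.37, 0.1555]
tool_rot: [-0.105, 0.994, -0.0, 0.001]
force: [-7.7, 10.1, 42.7]
finger_gap: 0.108
```

```bash
python3 -c "
from h import *
s=manip.sense();print(s['t'],s['tcp_pos'],s['tool_rot'],s['force'],s['ft_torque']);p,d,c=snap('scene'); save('scene18',cv2.resize(p[60:200,90:280],(760,560)));p,d,c=snap('wrist'); save('wrist18',p)"
```

```text
20.1167 [ 0.51095424 -0.36996675  0.15545261] [-1.05460747e-01  9.94422858e-01 -1.79300793e-04  1.08530599e-03] [-7.74185979 10.08654047 42.66115049] [2.32771559 1.62996066 0.03006108]
```

View pics/scene18.png

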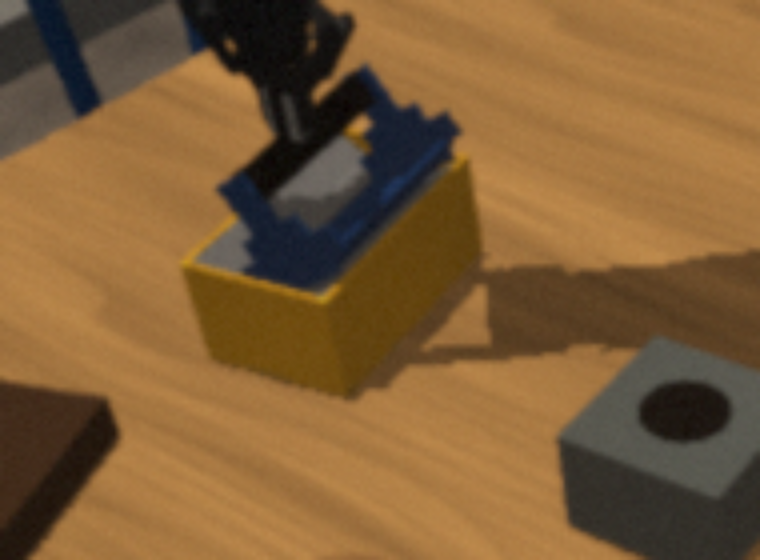

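View pics/wrist18.png

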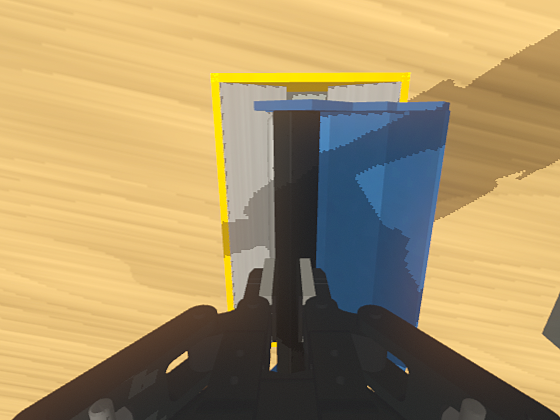

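move_arm:
  deltas:
    - [0, 0, -0.01, 0, 0]
    - [0, 0, -0.02, 0, 0]
    - [0, 0, -0.025, 0, 0]
    - [0, 0, -0.03, 0, 0]
    - [0, 0, -0.03, 0, 0]
    - [0, 0, -0.03, 0, 0]
    - [0, 0, -0.03, 0, 0]
    - [0, 0, -0.03, 0, 0]
  force: 20

```text
t: 20.88
tcp_pos: [0.51, -0.3704, 0.1589]
tool_rot: [-0.105, 0.994, 0.001, -0.0]
force: [-2.0, 3.4, -0.0]
finger_gap: 0.106
```

```bash
python3 -c "
from h import *
s=manip.sense();print(s['t'],s['tcp_pos'],s['tool_rot'],s['force'],s['ft_torque']);p,d,c=snap('scene'); save('scene19',cv2.resize(p[60:200,90:280],(760,560)));p,d,c=snap('wrist'); save('wrist19',p)"
```

```text
20.8833 [ 0.5099826  -0.37042903  0.15892332] [-1.05330146e-01  9.94437108e-01  5.12204814e-04 -3.70118886e-04] [-1.99236271  3.36799857 -0.01518096] [ 0.90418625  0.2666877  -0.03793365]
```

View pics/scene19.png

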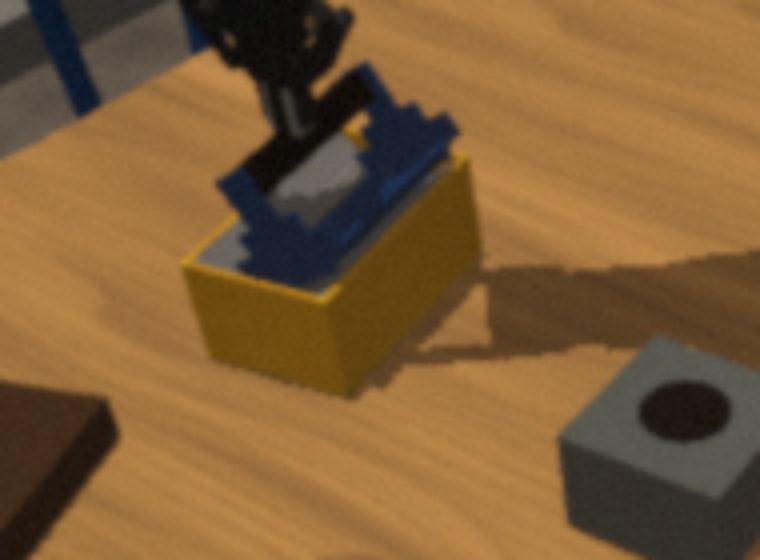

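View pics/wrist19.png

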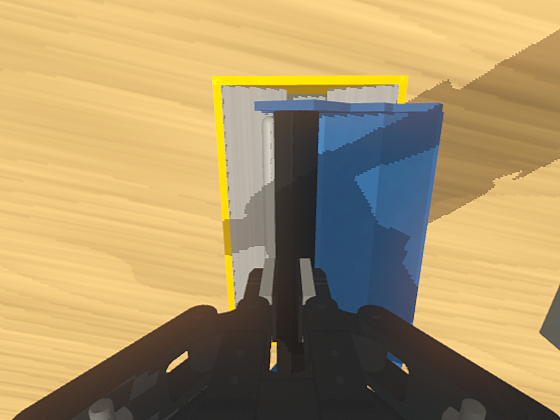

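move_arm:
  deltas:
    - [0, 0, -0.004, 0, 0]
    - [0, 0, -0.008, 0, 0]
    - [0, 0, -0.012, 0, 0]
    - [0, 0, -0.016, 0, 0]
    - [0, 0, -0.02, 0, 0]
    - [0, 0, -0.025, 0, 0]
    - [0, 0, -0.03, 0, 0]
    - [0, 0, -0.03, 0, 0]
  force: 20

```text
t: 21.65
tcp_pos: [0.5106, -0.3713, 0.1721]
tool_rot: [-0.105, 0.994, -0.001, 0.001]
force: [0.1, 0.4, -2.8]
finger_gap: 0.108
```

```bash
python3 -c "
from h import *
s=manip.sense();print(s['t'],s['tcp_pos'],s['tool_rot'],s['force'],s['ft_torque']);p,d,c=snap('scene'); save('scene20',cv2.resize(p[60:200,90:280],(760,560)));p,d,c=snap('wrist'); save('wrist20',p)"
```

```text
21.65 [ 0.51062819 -0.37126883  0.17206468] [-1.05399616e-01  9.94429453e-01 -8.56286023e-04  5.00232121e-04] [ 0.06162423  0.37977434 -2.83959214] [ 0.09599811  0.00162544 -0.00724804]
```

View pics/scene20.png

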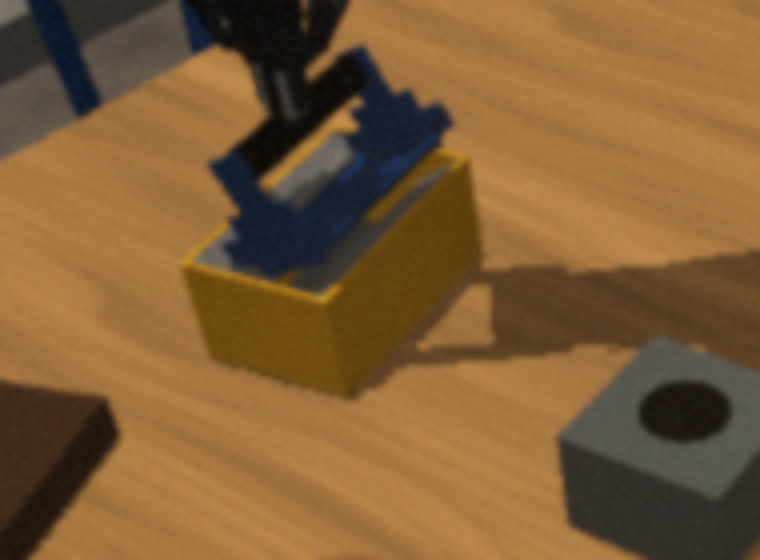

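View pics/wrist20.png

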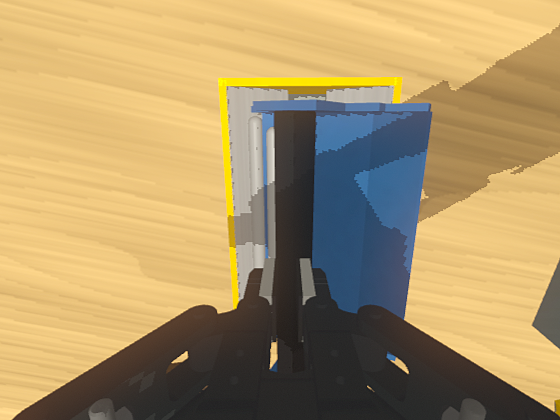

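move_arm:
  deltas:
    - [0, 0, -0.005, 0, 0]
    - [0, 0, -0.01, 0, 0]
    - [0, 0, -0.015, 0, 0]
    - [0, 0, -0.02, 0, 0]
    - [0, 0, -0.025, 0, 0]
    - [0, 0, -0.03, 0, 0]
    - [0, 0, -0.03, 0, 0]
    - [0, 0, -0.03, 0, 0]
  force: 20

```text
t: 22.42
tcp_pos: [0.5103, -0.3706, 0.1835]
tool_rot: [-0.105, 0.994, -0.0, 0.0]
force: [-1.0, 0.2, -3.5]
finger_gap: 0.109
```

```bash
python3 -c "
from h import *
s=manip.sense();print(s['t'],s['tcp_pos'],s['tool_rot'],s['force'],s['ft_torque']);p,d,c=snap('scene'); save('scene21',cv2.resize(p[60:200,90:280],(760,560)));p,d,c=snap('wrist'); save('wrist21',p)"
```

```text
22.4167 [ 0.51029613 -0.37061934  0.18354646] [-1.05419378e-01  9.94427841e-01 -1.05804011e-04  1.14947821e-04] [-0.9717614   0.24934457 -3.54849791] [0.02578421 0.01566691 0.07391747]
```

View pics/scene21.png

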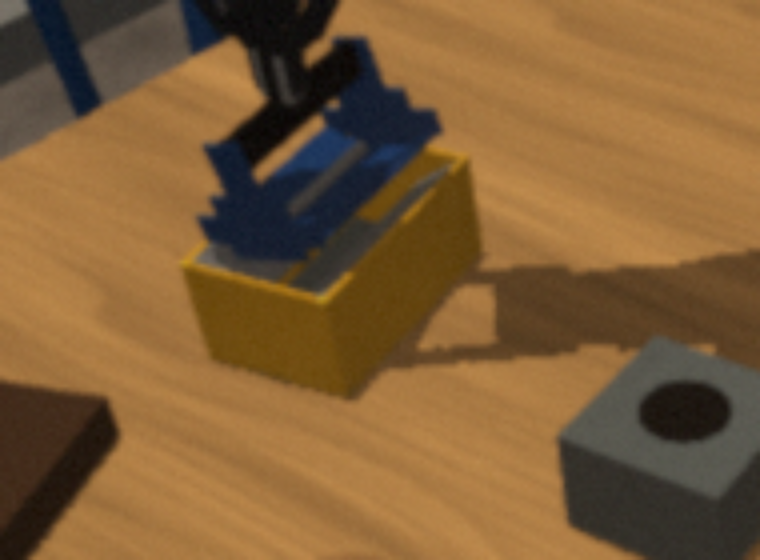

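View pics/wrist21.png

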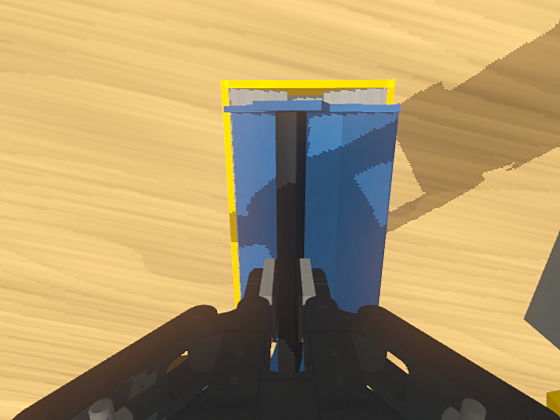

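move_arm:
  deltas:
    - [0, 0.005, -0.01, 0, 0]
    - [0, 0.015, -0.015, 0, 0]
    - [0, 0.03, -0.015, 0, 0]
    - [0, 0.05, -0.015, 0, 0]
    - [0, 0.07, -0.015, 0, 0]
    - [0, 0.09, -0.015, 0, 0]
    - [0, 0.1, -0.01, 0, 0]
    - [0, 0.105, 0.0, 0, 0]
  force: 20

```text
t: 23.18
tcp_pos: [0.5014, -0.3285, 0.1836]
tool_rot: [-0.106, 0.994, -0.0, 0.0]
force: [0.2, 0.1, -2.4]
finger_gap: 0.106
```

move_arm:
  deltas:
    - [0, 0, 0.005, 0, 0]
    - [0, 0, 0.01, 0, 0]
    - [0, 0, 0.015, 0, 0]
    - [0, 0, 0.02, 0, 0]
    - [0, 0, 0.025, 0, 0]
    - [0, 0, 0.03, 0, 0]
    - [0, -0.005, 0.032, 0, 0]
    - [0, -0.01, 0.034, 0, 0]

```text
t: 23.85
tcp_pos: [0.5034, -0.3372, 0.173]
tool_rot: [-0.105, 0.994, -0.004, 0.001]
force: [-2.0, -2.5, 10.3]
finger_gap: 0.104
```

```bash
python3 -c "
from h import *
s=manip.sense();print(s['t'],s['tcp_pos'],s['tool_rot'],s['force'],s['ft_torque']);p,d,c=snap('wrist'); save('wrist22',p)"
```

```text
23.85 [ 0.50337935 -0.33715243  0.17298716] [-0.10542723  0.99441816 -0.00393715  0.00145706] [-2.02885511 -2.48848242 10.32661284] [-0.39488333  0.62164423 -0.00880677]
```

View pics/wrist22.png

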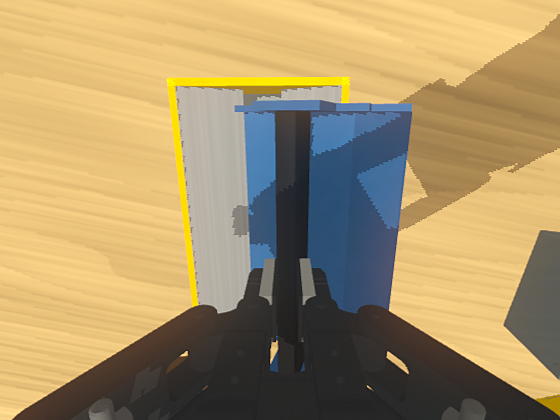

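move_arm:
  deltas:
    - [0, -0.006, 0.004, 0, 0]
    - [0, -0.012, 0.008, 0, 0]
    - [0, -0.018, 0.012, 0, 0]
    - [0, -0.024, 0.016, 0, 0]
    - [0, -0.03, 0.02, 0, 0]
    - [0, -0.036, 0.024, 0, 0]
    - [0, -0.04, 0.028, 0, 0]
    - [0, -0.044, 0.031, 0, 0]
  force: 20

```text
t: 24.57
tcp_pos: [0.5087, -0.3579, 0.1622]
tool_rot: [-0.105, 0.994, -0.008, 0.003]
force: [-1.6, -7.0, 17.7]
finger_gap: 0.01
```

```bash
python3 -c "
from h import *
s=manip.sense();print(s['t'],s['tcp_pos'],s['tool_rot'],s['force'],s['ft_torque']);p,d,c=snap('wrist'); save('wrist23',p)"
```

```text
24.5667 [ 0.50870854 -0.35785416  0.16221692] [-0.10546481  0.99438634 -0.00786163  0.00334414] [-1.64590447 -7.04266752 17.68280718] [-1.13462839  0.44925524  0.02102635]
```

View pics/wrist23.png

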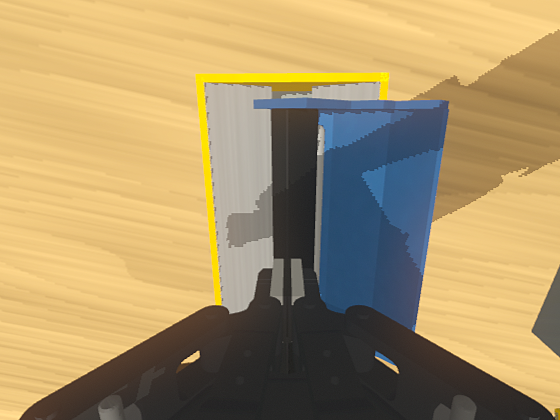

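move_arm:
  deltas:
    - [0, 0, -0.01, 0, 0]
    - [0, 0, -0.02, 0, 0]
    - [0, 0, -0.03, 0, 10]
    - [0, 0, -0.05, 0, 30]
    - [0, 0, -0.05, 0, 50]
    - [0, 0, -0.05, 0, 50]
    - [0, 0, -0.05, 0, 50]
    - [0, 0, -0.05, 0, 50]
  force: 20

```text
t: 25.28
tcp_pos: [0.5057, -0.3502, 0.1768]
tool_rot: [-0.106, 0.994, 0.0, -0.0]
force: [-0.1, 0.2, 0.7]
finger_gap: 0.499
```

```bash
python3 -c "
from h import *
s=manip.sense();print(s['t'],s['tcp_pos'],s['tool_rot'],s['force'],s['ft_torque']);p,d,c=snap('wrist'); save('wrist24',p);p,d,c=snap('scene'); save('scene24',cv2.resize(p[60:200,90:280],(760,560)))"
```

```text
25.2833 [ 0.50573862 -0.35018315  0.17682606] [-1.05554761e-01  9.94413298e-01  4.97777157e-04 -3.70109635e-04] [-0.0763338   0.18124025  0.67704932] [-0.01622269  0.00999367 -0.00268651]
```

View pics/wrist24.png

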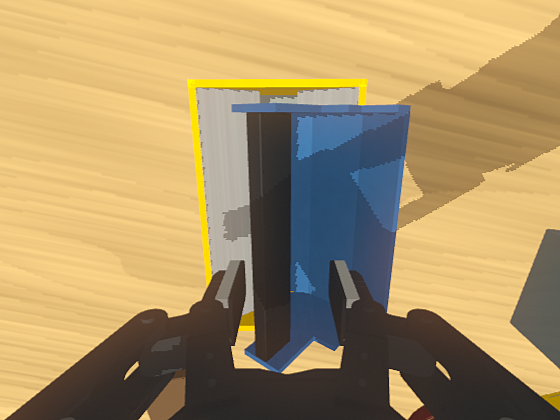

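View pics/scene24.png

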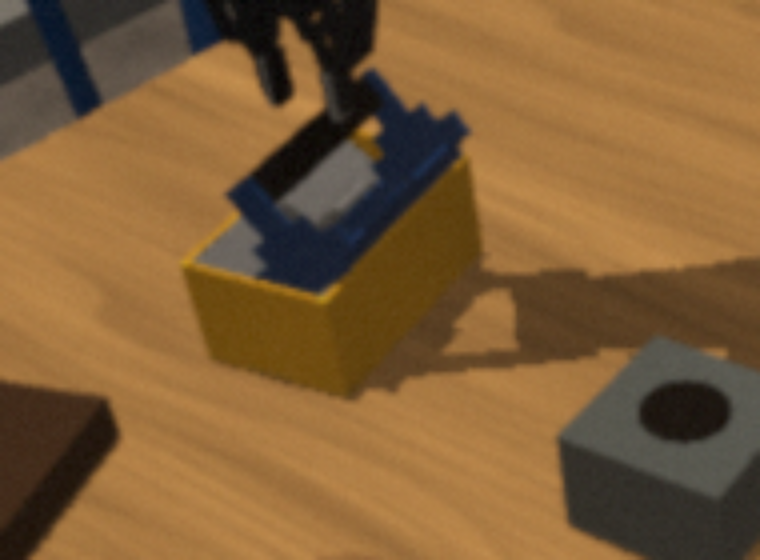

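```bash
python3 -c "
from h import *
p,d,c=load('wrist'); save('w24z',cv2.resize(p[70:380,180:430],(640,794),interpolation=cv2.INTER_CUBIC)[:600]);p,d,c=snap('top'); save('top24',cv2.resize(p[190:310,390:520],(650,600),interpolation=cv2.INTER_CUBIC))
z=pts(*load('wrist')[1:])[...,2]
for v in (130,160,200): print([(u,round(float(z[v,u]),3)) for u in range(200,410,8)])"
```

```text
[(200, 0.084), (208, 0.08), (216, 0.077), (224, 0.073), (232, 0.069), (240, 0.067), (248, 0.145), (256, 0.148), (264, 0.146), (272, 0.142), (280, 0.137), (288, 0.132), (296, 0.065), (304, 0.067), (312, 0.07), (320, 0.073), (328, 0.077), (336, 0.082), (344, 0.087), (352, 0.089), (360, 0.092), (368, 0.099), (376, 0.105), (384, 0.113), (392, 0.118), (400, 0.123), (408, 0.001)]
[(200, 0.083), (208, 0.082), (216, 0.078), (224, 0.074), (232, 0.072), (240, 0.065), (248, 0.145), (256, 0.147), (264, 0.149), (272, 0.143), (280, 0.137), (288, 0.132), (296, 0.066), (304, 0.068), (312, 0.07), (320, 0.072), (328, 0.076), (336, 0.083), (344, 0.086), (352, 0.091), (360, 0.095), (368, 0.1), (376, 0.108), (384, 0.115), (392, 0.119), (400, 0.125), (408, -0.0)]
[(200, 0.084), (208, 0.082), (216, 0.079), (224, 0.075), (232, 0.072), (240, 0.067), (248, 0.062), (256, 0.147), (264, 0.147), (272, 0.143), (280, 0.137), (288, 0.132), (296, 0.065), (304, 0.067), (312, 0.07), (320, 0.074), (328, 0.079), (336, 0.083), (344, 0.087), (352, 0.092), (360, 0.097), (368, 0.104), (376, 0.112), (384, 0.118), (392, 0.123), (400, 0.001), (408, -0.002)]
```

View pics/w24z.png

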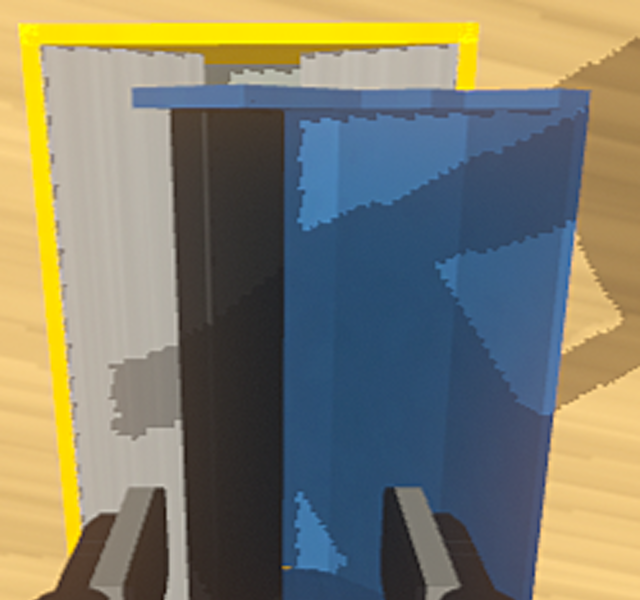

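View pics/top24.png

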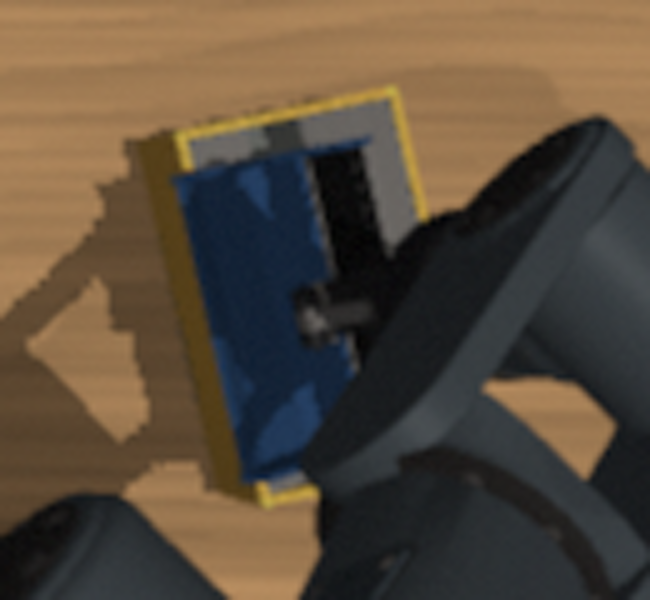

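```bash
python3 - <<'E'
from h import *
p,d,c=load('wrist');P=pts(d,c);ph=np.radians(12.06);Y=np.array([-np.sin(ph),np.cos(ph)]);C=np.array([.5055,-.357])
for v in(140,170,200):
    y=(P[v,:,:2]-C)@Y*1000;z=P[v,:,2]*1000
    print([(u,int(y[u]),int(z[u])) for u in range(196,410,6)])
E
```

```text
[(196, -57, 85), (202, -53, 83), (208, -50, 81), (214, -46, 77), (220, -42, 74), (226, -38, 74), (232, -34, 70), (238, -30, 66), (244, -26, 62), (250, -12, 145), (256, -9, 148), (262, -6, 149), (268, -3, 145), (274, 0, 141), (280, 2, 136), (286, 5, 132), (292, 10, 65), (298, 15, 65), (304, 19, 66), (310, 24, 67), (316, 28, 70), (322, 32, 74), (328, 36, 76), (334, 40, 80), (340, 44, 83), (346, 47, 86), (352, 51, 89), (358, 55, 91), (364, 58, 96), (370, 60, 101), (376, 63, 106), (382, 65, 110), (388, 68, 115), (394, 69, 120), (400, 72, 123), (406, 76, 123)]
[(196, -59, 84), (202, -55, 85), (208, -51, 82), (214, -47, 79), (220, -43, 76), (226, -39, 73), (232, -35, 70), (238, -31, 66), (244, -27, 63), (250, -13, 144), (256, -9, 149), (262, -6, 147), (268, -3, 144), (274, 0, 141), (280, 2, 137), (286, 5, 133), (292, 10, 64), (298, 15, 66), (304, 19, 67), (310, 24, 67), (316, 28, 71), (322, 33, 74), (328, 37, 78), (334, 41, 81), (340, 45, 85), (346, 48, 87), (352, 52, 89), (358, 56, 94), (364, 59, 98), (370, 62, 102), (376, 64, 108), (382, 66, 114), (388, 69, 117), (394, 70, 123), (400, 74, 124), (406, 126, 0)]
[(196, -87, 0), (202, -57, 84), (208, -53, 81), (214, -49, 80), (220, -45, 76), (226, -41, 74), (232, -36, 72), (238, -32, 68), (244, -28, 64), (250, -13, 144), (256, -10, 146), (262, -6, 148), (268, -3, 143), (274, 0, 141), (280, 2, 137), (286, 5, 132), (292, 10, 64), (298, 15, 65), (304, 20, 66), (310, 25, 68), (316, 29, 71), (322, 33, 75), (328, 38, 79), (334, 42, 82), (340, 46, 84), (346, 50, 87), (352, 53, 91), (358, 57, 96), (364, 60, 100), (370, 63, 104), (376, 65, 111), (382, 68, 115), (388, 70, 119), (394, 72, 125), (400, 123, 0), (406, 130, 0)]
```

move_arm:
  deltas:
    - [0, -0.015, 0.01, 0, 50]
    - [0, -0.033, 0.025, 0, 40]
    - [0, -0.033, 0.04, 0, 35]
    - [0, -0.033, 0.055, 0, 35]
    - [0, -0.033, 0.063, 0, 35]
    - [0, -0.033, 0.063, 0, 35]
    - [0, -0.033, 0.063, 0, 20]
    - [0, -0.033, 0.063, 0, 20]
  force: 80

```text
t: 26.1
tcp_pos: [0.5088, -0.3635, 0.1522]
tool_rot: [-0.105, 0.994, -0.0, 0.0]
force: [0.8, 0.2, -0.1]
finger_gap: 0.201
```

```bash
python3 -c "
from h import *
s=manip.sense();print(s['t'],s['tcp_pos'],s['tool_rot'],s['force'],s['finger_gap']);p,d,c=snap('wrist'); save('wrist25',p)"
```

```text
26.1 [ 0.50879306 -0.36349289  0.15218272] [-1.05463808e-01  9.94423141e-01 -2.18786198e-05  3.12547231e-05] [ 0.7610677   0.20308196 -0.0726097 ] 0.20149756648427086
```

View pics/wrist25.png

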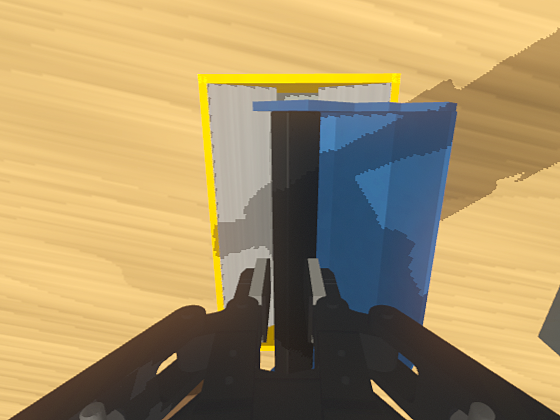

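move_arm:
  deltas:
    - [0, 0, 0, 0, 0]
    - [0, 0, 0, 0, 0]
    - [0, 0, 0, 0, 0]
    - [0, 0, 0, 0, 0]
    - [0, 0.005, -0.005, 0, 0]
    - [0, 0.01, -0.01, 0, 0]
    - [0, 0.015, -0.015, 0, 0]
    - [0, 0.02, -0.02, 0, 0]
  force: 80

```text
t: 26.82
tcp_pos: [0.5072, -0.3559, 0.1605]
tool_rot: [-0.105, 0.994, -0.001, 0.0]
force: [1.3, -0.6, 0.8]
finger_gap: 0.083
```

```bash
python3 -c "
from h import *
s=manip.sense();print(s['t'],s['tcp_pos'],s['tool_rot'],s['force'],s['finger_gap']);p,d,c=snap('wrist'); save('wrist26',p)
p,d,c=snap('scene'); save('scene26',cv2.resize(p[60:200,90:280],(760,560)))"
```

```text
26.8167 [ 0.50722695 -0.35592732  0.16049292] [-1.05487154e-01  9.94420442e-01 -6.04910999e-04  2.82557128e-04] [ 1.26684788 -0.60090964  0.79196176] 0.0832031592405132
```

View pics/wrist26.png

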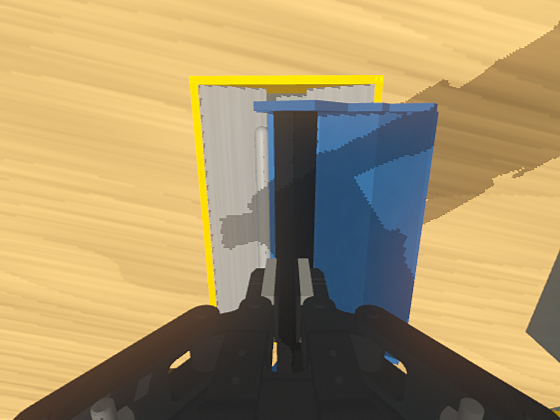

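View pics/scene26.png

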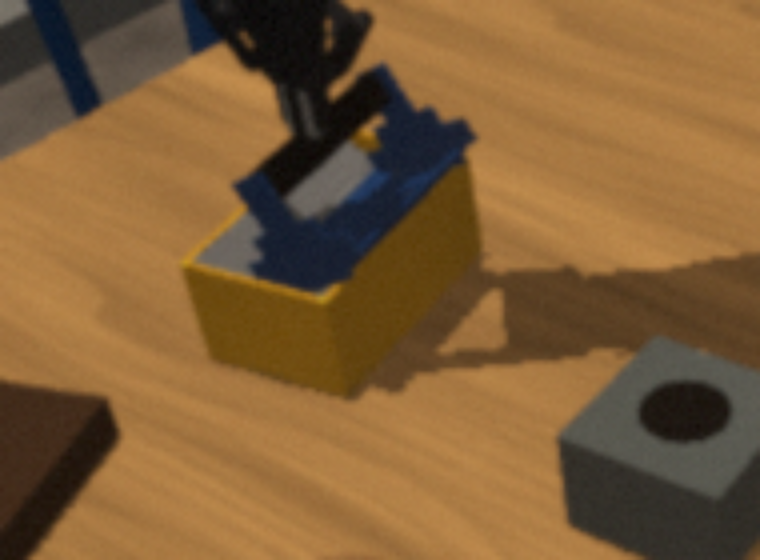

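```bash
python3 - <<'E'
from h import *
p,d,c=load('wrist');P=pts(d,c);ph=np.radians(12.06);Y=np.array([-np.sin(ph),np.cos(ph)]);C=np.array([.5055,-.357])
for v in(140,160,180):
    y=(P[v,:,:2]-C)@Y*1000;z=P[v,:,2]*1000
    print([(u,int(y[u]),int(z[u])) for u in list(range(244,276,2))+list(range(300,440,10))])
save('w26z',cv2.resize(p[70:280,180:450],(771,600),interpolation=cv2.INTER_CUBIC))
E
```

```text
[(244, -30, 67), (246, -28, 65), (248, -27, 64), (250, -26, 62), (252, -25, 60), (254, -23, 60), (256, -21, 67), (258, -20, 68), (260, -18, 68), (262, -17, 69), (264, -15, 67), (266, -14, 67), (268, -12, 68), (270, -11, 68), (272, -10, 69), (274, -5, 152), (300, 6, 148), (310, 11, 140), (320, 23, 71), (330, 29, 75), (340, 36, 78), (350, 42, 82), (360, 48, 85), (370, 53, 88), (380, 59, 92), (390, 63, 99), (400, 67, 104), (410, 70, 110), (420, 74, 115), (430, 77, 120)]
[(244, -30, 67), (246, -29, 64), (248, -27, 65), (250, -26, 64), (252, -25, 61), (254, -23, 61), (256, -21, 67), (258, -20, 68), (260, -18, 69), (262, -17, 68), (264, -16, 68), (266, -14, 66), (268, -13, 66), (270, -11, 68), (272, -10, 68), (274, -5, 151), (300, 6, 150), (310, 11, 140), (320, 23, 72), (330, 30, 75), (340, 36, 78), (350, 42, 83), (360, 48, 85), (370, 54, 89), (380, 59, 94), (390, 64, 100), (400, 67, 106), (410, 71, 111), (420, 75, 116), (430, 80, 118)]
[(244, -31, 66), (246, -29, 65), (248, -28, 64), (250, -27, 63), (252, -25, 63), (254, -24, 61), (256, -22, 66), (258, -20, 67), (260, -19, 68), (262, -17, 69), (264, -16, 67), (266, -14, 68), (268, -13, 67), (270, -12, 67), (272, -10, 68), (274, -5, 151), (300, 6, 149), (310, 12, 139), (320, 24, 72), (330, 31, 75), (340, 37, 79), (350, 43, 83), (360, 49, 86), (370, 55, 89), (380, 60, 95), (390, 65, 101), (400, 68, 107), (410, 72, 113), (420, 76, 117), (430, 137, 0)]
```

View pics/w26z.png

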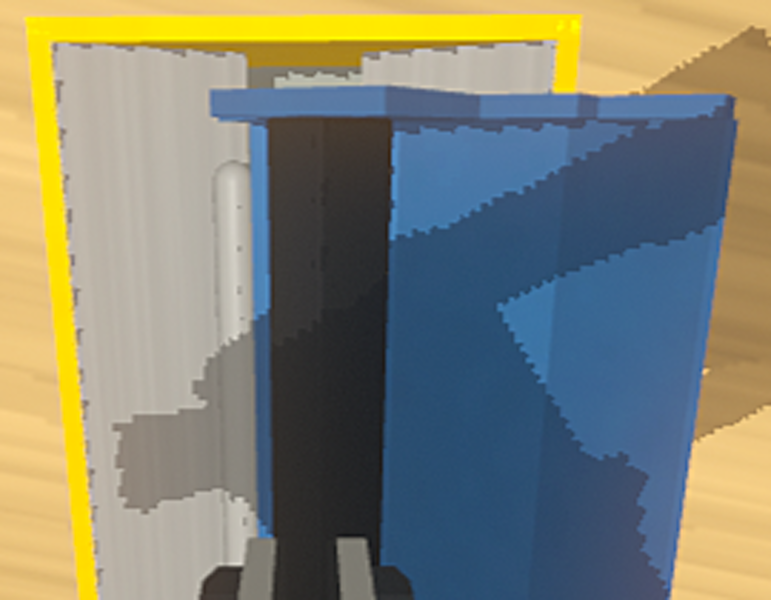

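move_arm:
  deltas:
    - [0, 0.003, -0.003, 0, 0]
    - [0, 0.006, -0.006, 0, 0]
    - [0, 0.009, -0.009, 0, 0]
    - [0, 0.012, -0.012, 0, 0]
    - [0, 0.012, -0.012, 0, 0]
    - [0, 0.012, -0.012, 0, 0]
    - [0, 0.012, -0.012, 0, 0]
    - [0, 0.012, -0.012, 0, 0]
  force: 80

```text
t: 27.58
tcp_pos: [0.5062, -0.3513, 0.165]
tool_rot: [-0.105, 0.994, -0.0, 0.0]
force: [-0.0, -0.4, 4.4]
finger_gap: 0.076
```

```bash
cat > prof.py <<'E'
from h import *
import sys
s=manip.sense();print(s['t'],s['tcp_pos'],s['tool_rot'].round(3),s['force'].round(1),round(s['finger_gap'],3))
p,d,c=snap('wrist');P=pts(d,c);ph=np.radians(12.06);Y=np.array([-np.sin(ph),np.cos(ph)]);C=np.array([.5055,-.357])
print('a',(s['tcp_pos'][:2]-C)@Y)
v=160; y=(P[v,:,:2]-C)@Y*1000;z=P[v,:,2]*1000
print([(u,int(y[u]),int(z[u])) for u in list(range(236,300,4))+list(range(300,440,12))])
k=(y>33)&(y<52)&(z>40)&(z<120); print('floor tilt',np.degrees(np.arctan(np.polyfit(y[k],z[k],1)[0])))
save(sys.argv[1],cv2.resize(p[70:280,180:450],(771,600),interpolation=cv2.INTER_CUBIC))
E
python3 prof.py w27z
```

```text
27.5833 [ 0.50617697 -0.35129972  0.16502897] [-0.105  0.994 -0.     0.   ] [-0.  -0.4  4.4] 0.076
a 0.005433030864640653
[(236, -32, 68), (240, -29, 66), (244, -26, 64), (248, -24, 62), (252, -21, 58), (256, -18, 57), (260, -14, 73), (264, -11, 72), (268, -8, 73), (272, -5, 72), (276, 0, 157), (280, 2, 157), (284, 3, 158), (288, 5, 159), (292, 5, 296), (296, 9, 157), (300, 11, 152), (312, 17, 139), (324, 31, 77), (336, 39, 82), (348, 46, 84), (360, 54, 87), (372, 60, 93), (384, 66, 101), (396, 71, 107), (408, 76, 113), (420, 81, 117), (432, 144, -1)]
floor tilt 24.978029403595073
```

View pics/w27z.png

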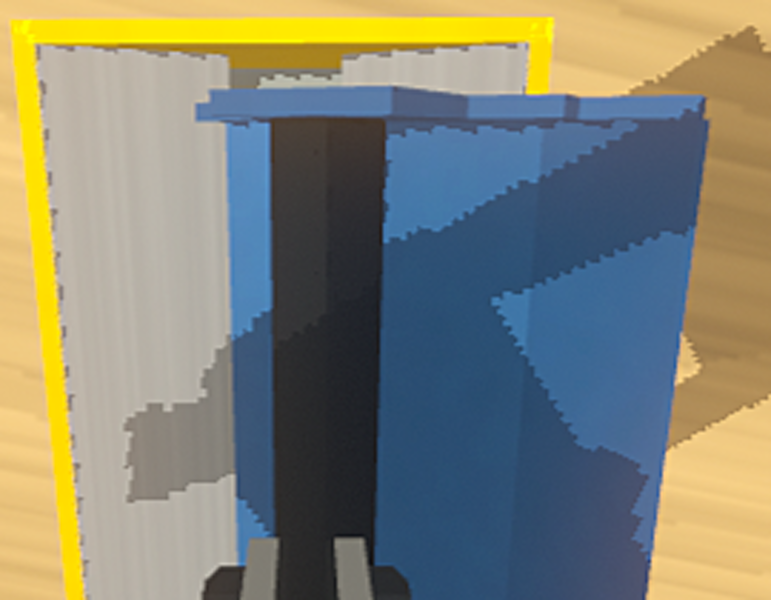

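```bash
python3 - <<'E'
from h import *
p,d,c=snap('scene'); save('scene27',cv2.resize(p[70:160,125:225],(660,594),interpolation=cv2.INTER_CUBIC))
p,d,c=snap('top'); save('top27',cv2.resize(p[190:310,390:520],(650,600),interpolation=cv2.INTER_CUBIC))
E
```

```text
(no output)
```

View pics/scene27.png

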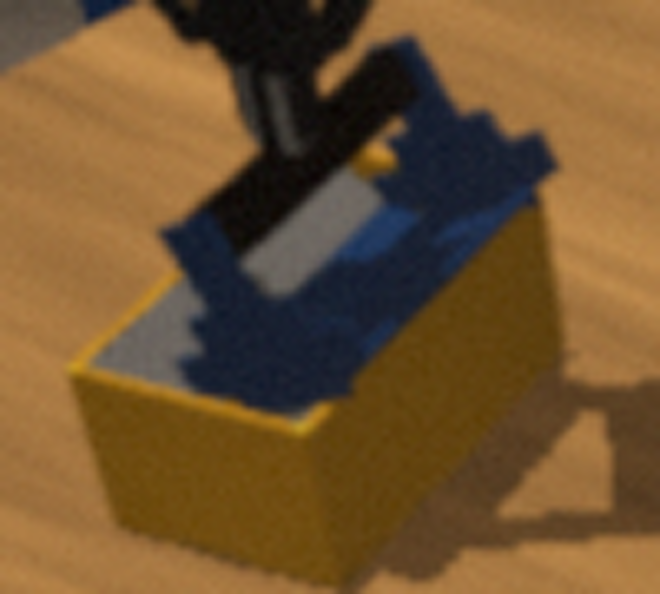

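View pics/top27.png

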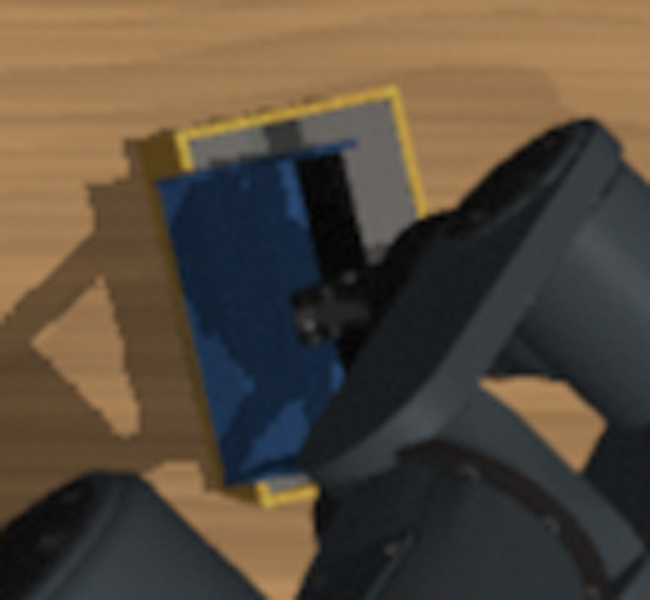

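move_arm:
  deltas:
    - [0, 0, -0.005, 0, 0]
    - [0, 0, -0.01, 0, 0]
    - [0, 0, -0.015, 0, 0]
    - [0, 0, -0.02, 0, 0]
    - [0, 0, -0.025, 0, 0]
    - [0, 0, -0.03, 0, 0]
    - [0, 0, -0.03, 0, 0]
    - [0, 0, -0.03, 0, 0]
  force: 80

```text
t: 28.4
tcp_pos: [0.5061, -0.3511, 0.177]
tool_rot: [-0.105, 0.994, -0.0, 0.0]
force: [-0.7, -0.4, -1.9]
finger_gap: 0.08
```

```bash
python3 prof.py w28z; python3 - <<'E'
from h import *
p,d,c=snap('scene'); save('scene28',cv2.resize(p[60:160,120:225],(630,600),interpolation=cv2.INTER_CUBIC))
E
```

```text
28.4 [ 0.50607933 -0.35109686  0.17704886] [-0.105  0.994 -0.     0.   ] [-0.7 -0.4 -1.9] 0.08
a 0.005651810546636975
[(236, -33, 70), (240, -31, 66), (244, -28, 65), (248, -25, 62), (252, -19, 86), (256, -16, 85), (260, -13, 86), (264, -10, 85), (268, -8, 85), (272, -5, 85), (276, 0, 168), (280, 2, 167), (284, 4, 169), (288, 5, 170), (292, 7, 170), (296, 9, 170), (300, 11, 164), (312, 23, 86), (324, 31, 90), (336, 39, 94), (348, 46, 97), (360, 54, 100), (372, 60, 106), (384, 66, 113), (396, 71, 119), (408, 77, 123), (420, 138, 0), (432, 150, -1)]
floor tilt 22.493255070302887
```

View pics/w28z.png

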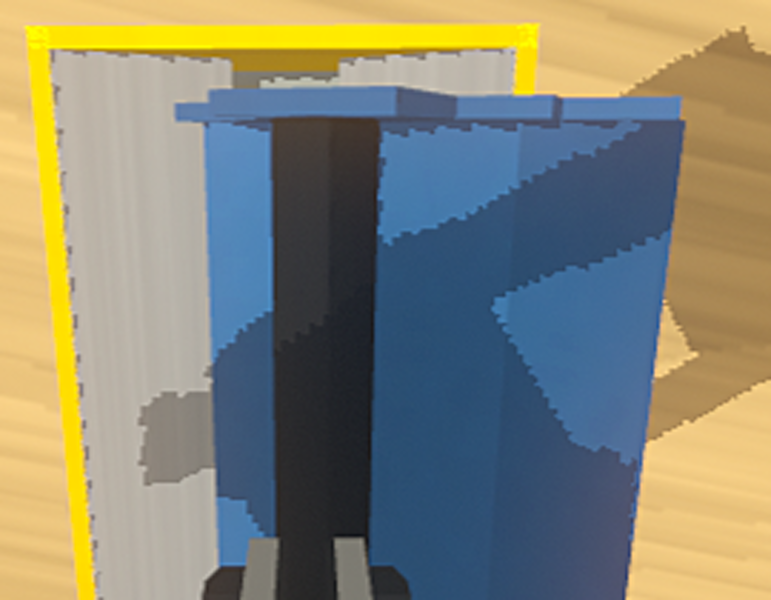

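View pics/scene28.png

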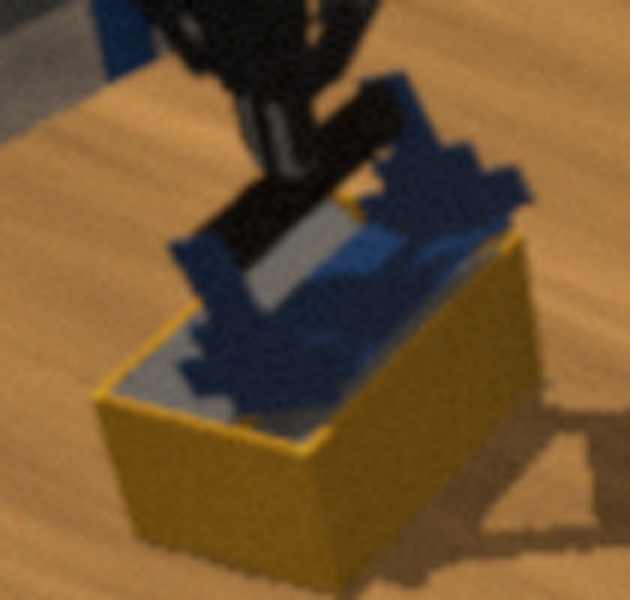

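move_arm:
  deltas:
    - [0, 0, -0.01, 0, 0]
    - [0, 0, -0.03, 0, 0]
    - [0, 0.005, -0.05, 0, 0]
    - [0, 0.02, -0.075, 0, 0]
    - [0, 0.045, -0.09, 0, 0]
    - [0, 0.08, -0.1, 0, 0]
    - [0, 0.125, -0.1, 0, 0]
    - [0, 0.175, -0.1, 0, 0]
  force: 80

```text
t: 29.17
tcp_pos: [0.491, -0.2811, 0.2178]
tool_rot: [-0.105, 0.994, -0.0, 0.0]
force: [-0.4, 0.8, -1.4]
finger_gap: 0.079
```

move_arm:
  deltas:
    - [0.005, 0.05, 0, 0, 0]
    - [0.01, 0.1, 0, 0, 0]
    - [0.015, 0.15, 0, 0, 0]
    - [0.02, 0.2, 0, 0, 0]
    - [0.025, 0.245, 0, 0, 0]
    - [0.03, 0.28, 0, 0, 0]
    - [0.035, 0.305, 0, 0, 0]
    - [0.037, 0.32, 0, 0, 0]

```text
t: 29.83
tcp_pos: [0.4491, -0.1588, 0.2172]
tool_rot: [-0.106, 0.994, 0.0, -0.0]
force: [-0.1, 0.1, -2.1]
finger_gap: 0.077
```

```bash
python3 - <<'E'
from h import *
s=manip.sense();print(s['t'],s['tcp_pos'],s['force'].round(1),s['finger_gap'])
p,d,c=snap('scene'); save('scene29',cv2.resize(p[60:240,120:360],(800,600),interpolation=cv2.INTER_CUBIC))
p,d,c=snap('top'); save('top29',cv2.resize(p[190:310,390:520],(650,600),interpolation=cv2.INTER_CUBIC))
p,d,c=snap('wrist'); save('wrist29',p)
E
```

```text
29.8333 [ 0.44907871 -0.15876373  0.21718321] [-0.1  0.1 -2.1] 0.0771185273286703
```

View pics/scene29.png

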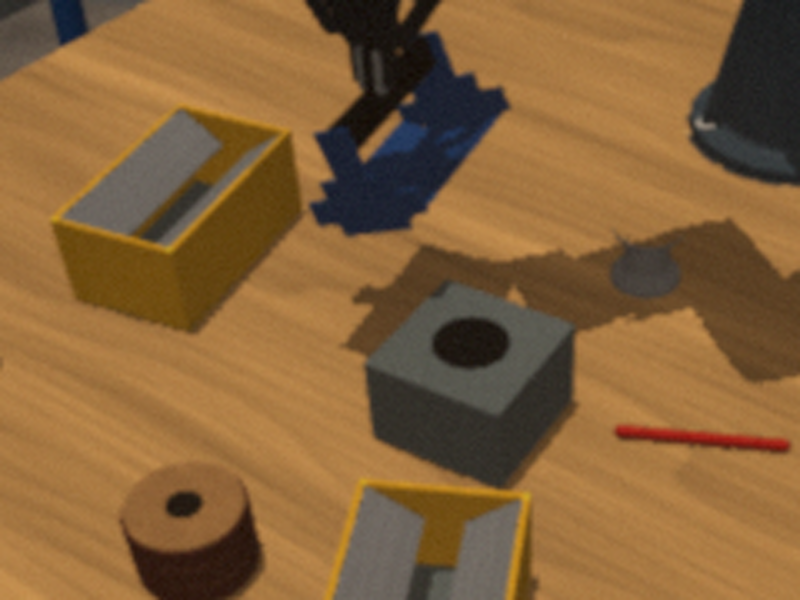

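View pics/top29.png

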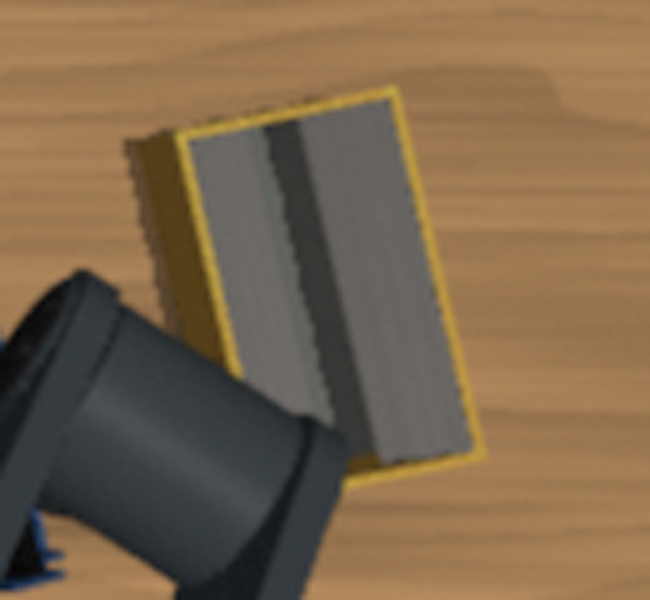

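View pics/wrist29.png

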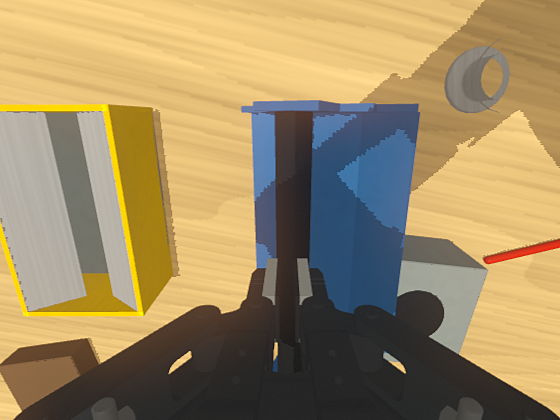

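move_arm:
  deltas:
    - [0, 0, 0.02, 0, 0]
    - [0, 0, 0.05, 0, 0]
    - [0, 0, 0.09, 0, 0]
    - [0, 0, 0.13, 0, 0]
    - [0, 0, 0.17, 0, 0]
    - [0, 0, 0.21, 0, 0]
    - [0, 0, 0.235, 0, 0]
    - [0, 0, 0.245, 0, 0]
  force: 80

```text
t: 30.65
tcp_pos: [0.4497, -0.1611, 0.1168]
tool_rot: [-0.105, 0.994, 0.001, -0.001]
force: [-0.4, -0.9, -1.5]
finger_gap: 0.077
```

move_arm:
  deltas:
    - [0, 0, 0.01, 0, 0]
    - [0, 0, 0.02, 0, 0]
    - [0, 0, 0.03, 0, 0]
    - [0, 0, 0.037, 0, 0]
    - [0, 0, 0.042, 0, 0]
    - [0, 0, 0.046, 0, 0]
    - [0, 0, 0.05, 0, 0]
    - [0, 0, 0.05, 0, 0]
  force: 20

```text
t: 31.32
tcp_pos: [0.4508, -0.1611, 0.0999]
tool_rot: [-0.106, 0.994, -0.001, 0.001]
force: [-1.5, 0.0, 6.0]
finger_gap: 0.082
```

```bash
python3 - <<'E'
from h import *
s=manip.sense();print(s['t'],s['tcp_pos'],s['force'].round(1),s['finger_gap'])
p,d,c=snap('scene'); save('scene30',cv2.resize(p[60:240,120:360],(800,600),interpolation=cv2.INTER_CUBIC))
p,d,c=snap('wrist'); save('wrist30',p)
E
```

```text
31.3167 [ 0.45079405 -0.16108635  0.09986453] [-1.5  0.   6. ] 0.08160345477366954
```

View pics/scene30.png

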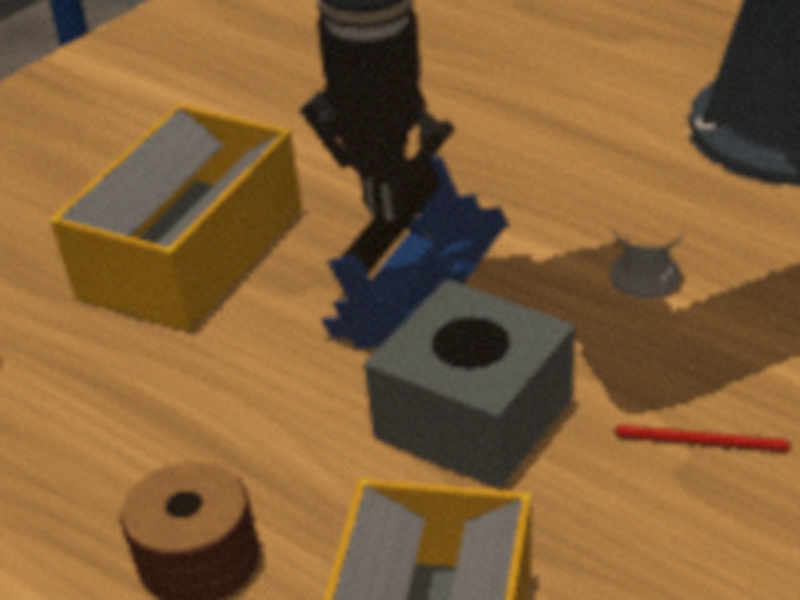

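View pics/wrist30.png

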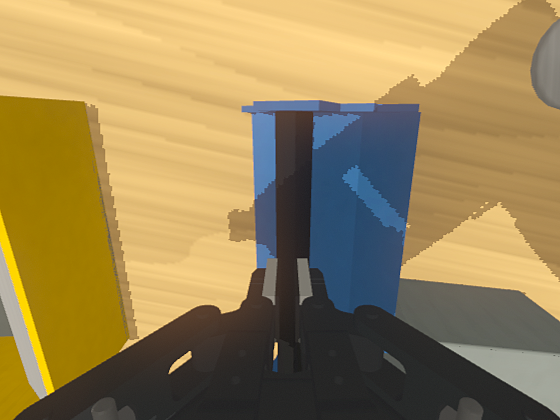

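move_arm:
  deltas:
    - [0, 0, 0, 0, 12]
    - [0, 0, 0, 0, 14]
    - [0, 0, 0, 0, 17]
    - [0, 0, 0, 0, 21]
    - [0, 0, 0, 0, 26]
    - [0, 0, 0, 0, 40]
    - [0, 0, -0.01, 0, 60]
    - [0, 0, -0.03, 0, 60]
  force: 20

```text
t: 32.08
tcp_pos: [0.4495, -0.1602, 0.1106]
tool_rot: [-0.105, 0.994, 0.001, -0.001]
force: [0.1, -0.9, -0.1]
finger_gap: 0.602
```

move_arm:
  deltas:
    - [0, 0, -0.03, 0, 60]
    - [0, 0, -0.08, 0, 60]
    - [0, 0, -0.15, 0, 60]
    - [0, 0, -0.23, 0, 60]
    - [0, 0, -0.3, 0, 60]
    - [0, 0, -0.35, 0, 60]
    - [0, 0, -0.37, 0, 60]
    - [0, 0, -0.37, 0, 60]

```text
t: 32.75
tcp_pos: [0.4511, -0.1611, 0.2613]
tool_rot: [-0.105, 0.994, -0.002, 0.002]
force: [0.3, -0.4, -0.0]
finger_gap: 0.602
```

```bash
python3 - <<'E'
from h import *
s=manip.sense();print(s['t'],s['tcp_pos'],s['force'].round(1),s['finger_gap'])
p,d,c=snap('scene'); save('scene31',cv2.resize(p[60:240,120:360],(800,600),interpolation=cv2.INTER_CUBIC))
p,d,c=snap('wrist'); save('wrist31',p)
E
```

```text
32.75 [ 0.45105506 -0.16113618  0.26129697] [ 0.3 -0.4 -0. ] 0.6017801727474087
```

View pics/scene31.png

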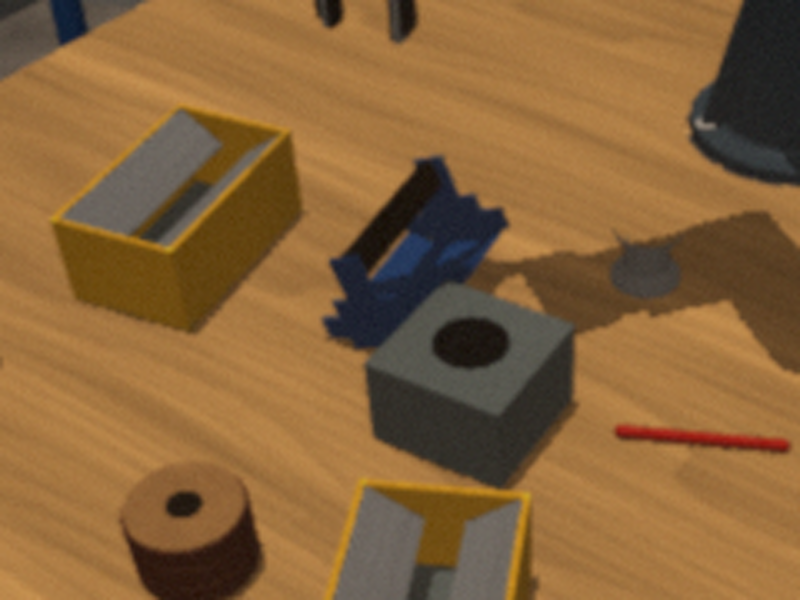

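View pics/wrist31.png

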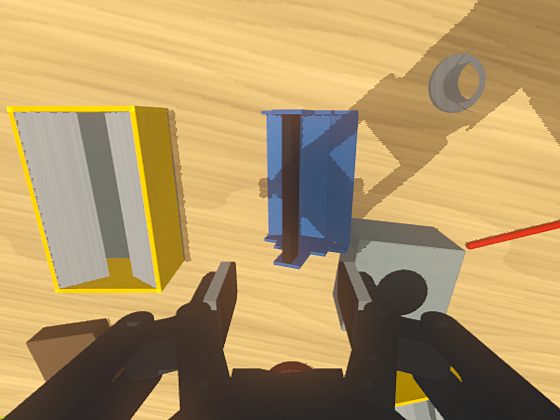

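```bash
python3 - <<'E'
from h import *
p,d,c=load('wrist');P=pts(d,c)*1000
for v in(130,160,200,235,246): print(v,[(u,)+tuple(P[v,u].astype(int)) for u in range(262,364,6)])
save('w31z',cv2.resize(p[90:290,230:430],(600,600),interpolation=cv2.INTER_CUBIC))
E
```

```text
130 [(262, np.int64(395), np.int64(-203), np.int64(0)), (268, np.int64(393), np.int64(-196), np.int64(11)), (274, np.int64(392), np.int64(-189), np.int64(9)), (280, np.int64(390), np.int64(-182), np.int64(9)), (286, np.int64(385), np.int64(-175), np.int64(94)), (292, np.int64(384), np.int64(-170), np.int64(91)), (298, np.int64(383), np.int64(-163), np.int64(75)), (304, np.int64(384), np.int64(-154), np.int64(11)), (310, np.int64(382), np.int64(-147), np.int64(13)), (316, np.int64(381), np.int64(-140), np.int64(16)), (322, np.int64(379), np.int64(-134), np.int64(19)), (328, np.int64(378), np.int64(-127), np.int64(20)), (334, np.int64(376), np.int64(-121), np.int64(27)), (340, np.int64(375), np.int64(-116), np.int64(33)), (346, np.int64(373), np.int64(-111), np.int64(41)), (352, np.int64(372), np.int64(-105), np.int64(45)), (358, np.int64(370), np.int64(-89), np.int64(0))]
160 [(262, np.int64(431), np.int64(-197), np.int64(0)), (268, np.int64(428), np.int64(-189), np.int64(9)), (274, np.int64(426), np.int64(-182), np.int64(10)), (280, np.int64(425), np.int64(-174), np.int64(7)), (286, 
[... 2612 characters left out ...]
np.int64(-154), np.int64(46)), (286, np.int64(500), np.int64(-150), np.int64(92)), (292, np.int64(500), np.int64(-144), np.int64(88)), (298, np.int64(516), np.int64(-132), np.int64(47)), (304, np.int64(515), np.int64(-125), np.int64(47)), (310, np.int64(513), np.int64(-118), np.int64(46)), (316, np.int64(512), np.int64(-111), np.int64(47)), (322, np.int64(511), np.int64(-104), np.int64(46)), (328, np.int64(509), np.int64(-97), np.int64(47)), (334, np.int64(507), np.int64(-90), np.int64(47)), (340, np.int64(506), np.int64(-82), np.int64(46)), (346, np.int64(504), np.int64(-75), np.int64(46)), (352, np.int64(498), np.int64(-72), np.int64(58)), (358, np.int64(489), np.int64(-72), np.int64(79))]
```

View pics/w31z.png

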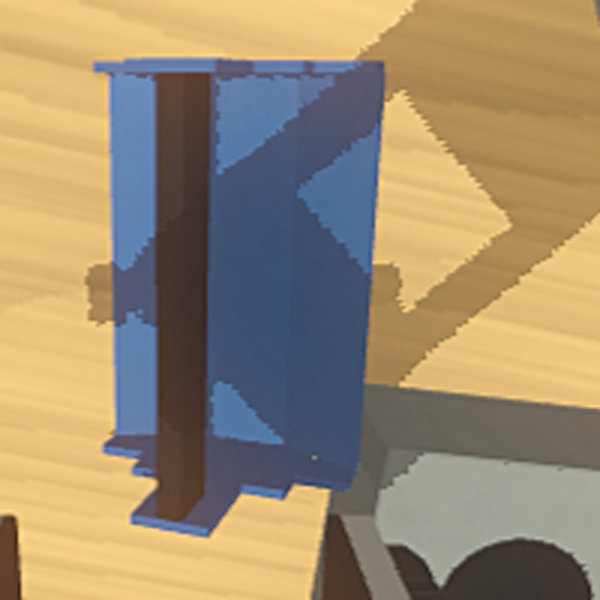

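move_arm:
  deltas:
    - [0, 0.012, 0.05, 0, 60]
    - [0, 0.012, 0.12, 0, 60]
    - [0, 0.012, 0.2, 0, 60]
    - [0, 0.012, 0.28, 0, 50]
    - [0, 0.012, 0.35, 0, 50]
    - [0, 0.012, 0.4, 0, 50]
    - [0, 0.012, 0.42, 0, 40]
    - [0, 0.012, 0.42, 0, 30]
  force: 40

```text
t: 33.52
tcp_pos: [0.4469, -0.1546, 0.088]
tool_rot: [-0.105, 0.994, 0.002, -0.003]
force: [0.5, -0.2, -0.2]
finger_gap: 0.302
```

move_arm:
  deltas:
    - [0, 0, 0, 0, 0]
    - [0, 0, 0, 0, 0]
    - [0, 0, 0, 0, 0]
    - [0, 0, 0, 0, 0]
    - [0, -0.005, -0.01, 0, 0]
    - [0, -0.015, -0.02, 0, 0]
    - [0, -0.03, -0.03, 0, 0]
    - [0, -0.045, -0.03, 0, 0]

```text
t: 34.18
tcp_pos: [0.4537, -0.1745, 0.1042]
tool_rot: [-0.106, 0.994, -0.001, 0.001]
force: [0.9, 0.3, -1.6]
finger_gap: 0.101
```

```bash
python3 - <<'E'
from h import *
s=manip.sense();print(s['t'],s['tcp_pos'],s['force'].round(1),s['finger_gap'])
p,d,c=snap('scene'); save('scene32',cv2.resize(p[60:240,120:360],(800,600),interpolation=cv2.INTER_CUBIC))
p,d,c=snap('wrist'); save('wrist32',p)
E
```

```text
34.1833 [ 0.45370545 -0.17450004  0.10419189] [ 0.9  0.3 -1.6] 0.101197876670932
```

View pics/scene32.png

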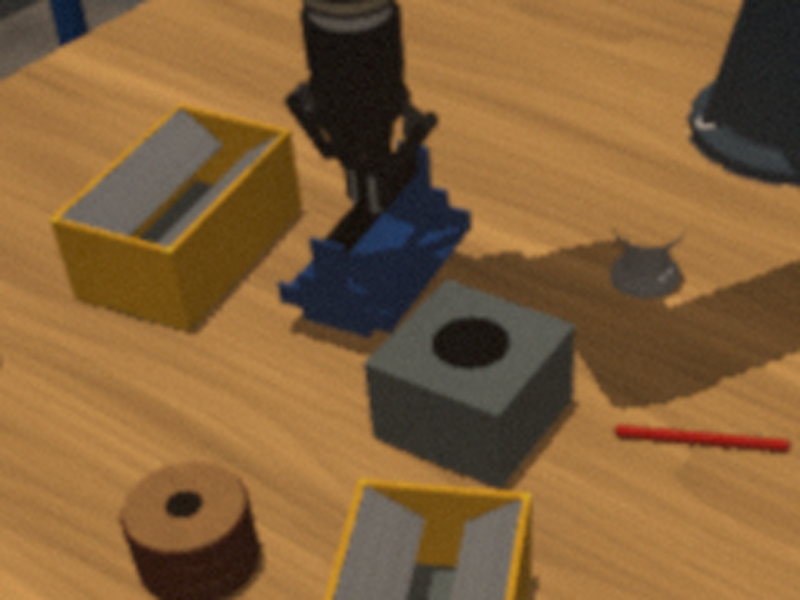

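View pics/wrist32.png

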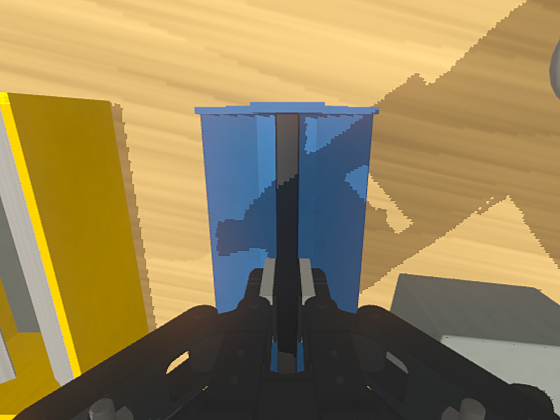

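move_arm:
  deltas:
    - [0, -0.005, 0, 0, 0]
    - [0, -0.015, 0.005, 0, 0]
    - [0, -0.02, 0.012, 0, 0]
    - [0, -0.02, 0.02, 0, 0]
    - [0, -0.02, 0.027, 0, 0]
    - [0, -0.02, 0.034, 0, 0]
    - [0, -0.02, 0.038, 0, 0]
    - [0, -0.02, 0.04, 0, 0]

```text
t: 34.95
tcp_pos: [0.4543, -0.1811, 0.0867]
tool_rot: [-0.106, 0.994, 0.0, -0.0]
force: [-2.2, 0.0, 7.5]
finger_gap: 0.105
```

Seated on the bench (7.5 N up). Release and rise.

move_arm:
  deltas:
    - [0, 0, -0.005, 0, 15]
    - [0, 0, -0.005, 0, 20]
    - [0, 0, -0.005, 0, 30]
    - [0, 0, -0.005, 0, 45]
    - [0, 0, -0.005, 0, 60]
    - [0, 0, -0.005, 0, 60]
    - [0, 0, -0.02, 0, 60]
    - [0, 0, -0.05, 0, 60]
  force: 20

```text
t: 35.62
tcp_pos: [0.4537, -0.1808, 0.1064]
tool_rot: [-0.105, 0.994, 0.001, -0.001]
force: [-0.7, 0.1, -0.4]
finger_gap: 0.603
```

move_arm:
  deltas:
    - [0, 0, -0.05, 0, 60]
    - [0, 0, -0.12, 0, 60]
    - [0, 0, -0.2, 0, 60]
    - [0, 0, -0.3, 0, 60]
    - [0, -0.05, -0.4, 0, 60]
    - [0, -0.12, -0.45, 0, 60]
    - [0, -0.18, -0.47, 0, 60]
    - [0, -0.22, -0.47, 0, 60]

```text
t: 36.28
tcp_pos: [0.4747, -0.2704, 0.2988]
tool_rot: [-0.105, 0.994, -0.003, 0.003]
force: [0.2, 0.0, 0.1]
finger_gap: 0.599
```

```bash
python3 - <<'E'
from h import *
s=manip.sense();print(s['t'],s['tcp_pos'],s['force'].round(1),s['finger_gap'])
p,d,c=snap('scene'); save('scene33',cv2.resize(p[60:240,120:360],(800,600),interpolation=cv2.INTER_CUBIC))
p,d,c=snap('wrist'); save('wrist33',p); P=pts(d,c)*1000
np.save('P.npy',P)
E
```

```text
36.2833 [ 0.47468486 -0.2703892   0.29877115] [0.2 0.  0.1] 0.5985369498008828
```

View pics/scene33.png

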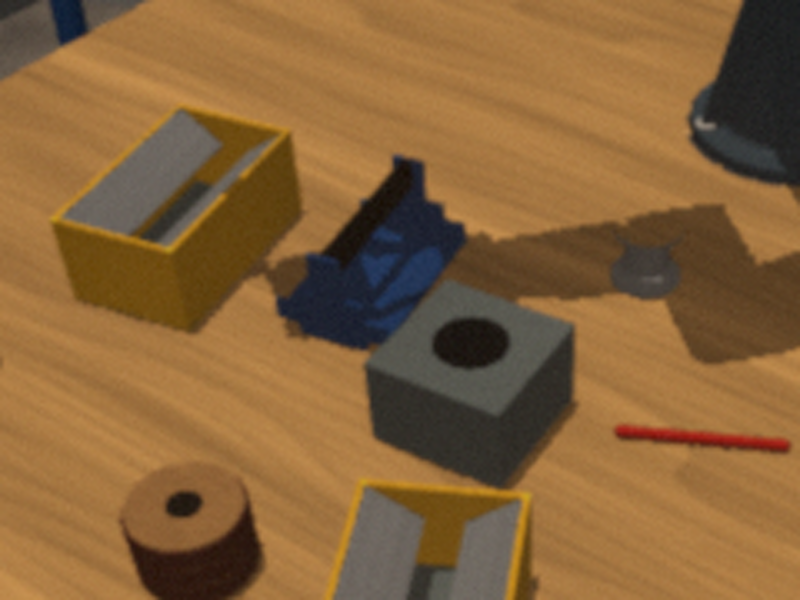

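View pics/wrist33.png

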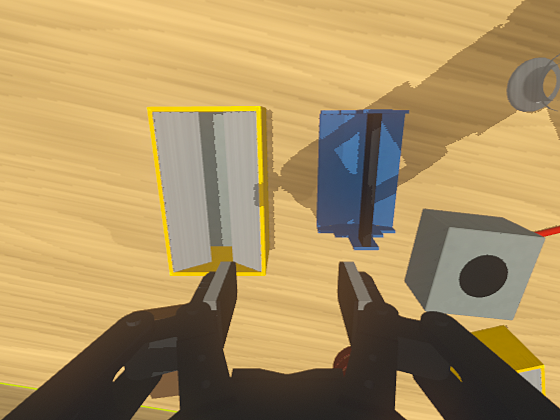

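```bash
python3 - <<'E'
from h import *
p,d,c=load('wrist');P=pts(d,c)*1000;ph=np.radians(12.06);Y=np.array([-np.sin(ph),np.cos(ph)]);C=np.array([505.5,-357])
y=(P[...,:2]-C)@Y
for v in(125,150,180,210,235): print(v,[(u,int(y[v,u]),int(P[v,u,2])) for u in range(190,244,3)])
for v in(140,170,200): print(v,[tuple(P[v,u].astype(int).tolist()) for u in range(316,408,5)])
save('w33z',cv2.resize(p[95:285,140:420],(800,543),interpolation=cv2.INTER_CUBIC))
E
```

```text
125 [(190, -23, 61), (193, -20, 59), (196, -17, 56), (199, -28, 5), (202, -24, 6), (205, -20, 6), (208, -16, 4), (211, -12, 4), (214, -9, 3), (217, -5, 3), (220, 0, 5), (223, 2, 4), (226, 17, 57), (229, 21, 59), (232, 25, 62), (235, 29, 66), (238, 33, 69), (241, 36, 71)]
150 [(190, -25, 61), (193, -22, 61), (196, -20, 56), (199, -17, 54), (202, -28, 3), (205, -23, 4), (208, -19, 5), (211, -15, 4), (214, -11, 3), (217, -6, 6), (220, -3, 3), (223, 0, 3), (226, 15, 56), (229, 19, 58), (232, 23, 62), (235, 27, 63), (238, 31, 68), (241, 35, 70)]
180 [(190, -28, 64), (193, -25, 63), (196, -22, 60), (199, -19, 58), (202, -16, 55), (205, -27, 4), (208, -22, 4), (211, -18, 5), (214, -14, 4), (217, -10, 4), (220, -5, 6), (223, -1, 4), (226, 2, 4), (229, 17, 57), (232, 21, 59), (235, 25, 63), (238, 29, 65), (241, 33, 67)]
210 [(190, -31, 66), (193, -28, 65), (196, -25, 62), (199, -22, 60), (202, -19, 57), (205, -15, 56), (208, -26, 4), (211, -21, 4), (214, -17, 3), (217, -13, 4), (220, -9, 3), (223, -4, 4), (226, 0, 4), (229, 4, 6), (232, 18, 57), (235, 22, 60), (238, 27, 64), (241, 31, 67)]
23
[... 530 characters left out ...]
99, -151, 13), (398, -145, 16), (396, -140, 18), (395, -127, 0)]
170 [(460, -236, 0), (456, -231, 17), (455, -224, 13), (454, -217, 10), (453, -210, 6), (452, -202, 3), (451, -196, 3), (449, -188, 0), (448, -182, 2), (446, -176, 4), (436, -190, 80), (434, -187, 87), (433, -182, 88), (440, -150, 8), (438, -145, 11), (436, -140, 16), (435, -133, 16), (435, -120, 0), (434, -113, -1)]
200 [(502, -225, -1), (496, -221, 16), (496, -214, 12), (495, -206, 9), (494, -198, 5), (493, -191, 4), (492, -184, 2), (490, -177, 4), (489, -171, 4), (474, -182, 67), (469, -182, 86), (467, -177, 87), (482, -144, 6), (480, -139, 11), (478, -132, 13), (476, -127, 16), (478, -113, 0), (476, -106, 0), (475, -99, 0)]
```

View pics/w33z.png

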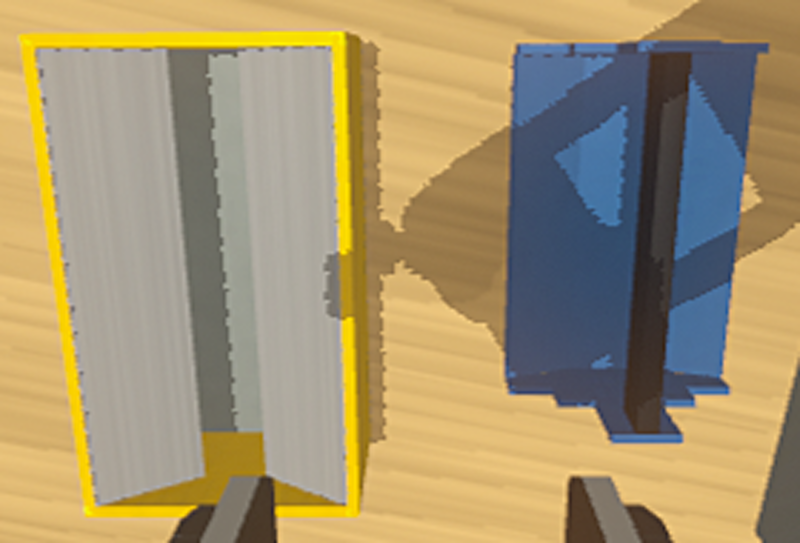

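move_arm:
  deltas:
    - [0, -0.05, 0, 0, 60]
    - [0, -0.1, 0, 0, 60]
    - [0, -0.16, 0, 0, 60]
    - [0, -0.23, 0, 0, 60]
    - [0, -0.3, 0, 0, 60]
    - [0, -0.37, 0, 0, 60]
    - [0, -0.42, 0, 0, 60]
    - [0, -0.45, 0, 0, 60]

```text
t: 37.05
tcp_pos: [0.5101, -0.4437, 0.292]
tool_rot: [-0.105, 0.994, 0.002, -0.001]
force: [0.3, -0.6, 0.6]
finger_gap: 0.594
```

```bash
python3 - <<'E'
from h import *
s=manip.sense();print(s['t'],s['tcp_pos'],s['force'].round(1))
p,d,c=snap('wrist'); save('wrist34',p);P=pts(d,c)*1000;ph=np.radians(12.06);Y=np.array([-np.sin(ph),np.cos(ph)]);C=np.array([505.5,-357])
y=(P[...,:2]-C)@Y; m=(abs(y)<50)&(P[...,2]>1)&(P[...,2]<30)&(abs((P[...,:2]-C)@np.array([Y[1],-Y[0]]))<95)
print(m.sum(),np.histogram(y[m],bins=range(-50,55,5)),[ (k,np.percentile(P[...,2][m&(y>k)&(y<k+5)],90).round()) for k in range(-20,50,5) if (m&(y>k)&(y<k+5)).sum()>5])
E
```

```text
37.05 [ 0.51008786 -0.44367314  0.29203434] [ 0.3 -0.6  0.6]
3355 (array([  0,   0,   0,   0,   0,   0,   0,   0,  21, 500, 516, 503, 511,
       509, 579, 216,   0,   0,   0,   0]), array([-50, -45, -40, -35, -30, -25, -20, -15, -10,  -5,   0,   5,  10,
        15,  20,  25,  30,  35,  40,  45,  50])) [(-10, np.float64(27.0)), (-5, np.float64(6.0)), (0, np.float64(6.0)), (5, np.float64(6.0)), (10, np.float64(6.0)), (15, np.float64(6.0)), (20, np.float64(11.0)), (25, np.float64(12.0))]
```

View pics/wrist34.png

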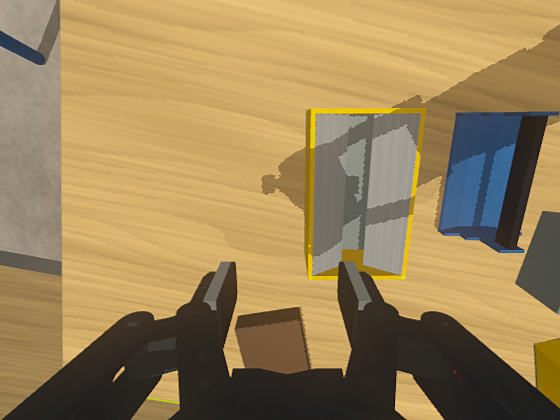

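move_arm:
  deltas:
    - [0, -0.03, 0, 0, 60]
    - [0, -0.08, 0, 0, 60]
    - [0, -0.14, 0, 0, 60]
    - [0, -0.18, 0.02, 0, 60]
    - [0, -0.2, 0.05, 0, 60]
    - [0, -0.21, 0.08, 0, 60]
    - [0, -0.21, 0.1, 0, 60]
    - [0, -0.21, 0.1, 0, 60]

```text
t: 37.77
tcp_pos: [0.527, -0.5224, 0.2504]
tool_rot: [-0.106, 0.994, 0.004, -0.002]
force: [-0.0, 0.0, -0.9]
finger_gap: 0.604
```

```bash
python3 - <<'E'
from h import *
s=manip.sense();print(s['t'],s['tcp_pos'],s['force'].round(1))
p,d,c=snap('wrist'); save('wrist35',cv2.resize(p[80:300,300:480],(491,600)));P=pts(d,c)*1000;ph=np.radians(12.06);Y=np.array([-np.sin(ph),np.cos(ph)]);C=np.array([505.5,-357])
y=(P[...,:2]-C)@Y; m=(abs(y)<56)&(P[...,2]>-5)&(P[...,2]<30)&(abs((P[...,:2]-C)@np.array([Y[1],-Y[0]]))<90)
print([ (k,int((m&(y>k)&(y<k+4)).sum()),np.percentile(P[...,2][m&(y>k)&(y<k+4)],[10,50,90]).round()) for k in range(-20,52,4) if (m&(y>k)&(y<k+4)).sum()>5])
p,d,c=snap('scene'); save('scene35',p)
E
```

```text
37.7667 [ 0.52704506 -0.52242842  0.25039697] [-0.   0.  -0.9]
[(8, 345, array([4., 5., 6.])), (12, 449, array([4., 5., 6.])), (16, 443, array([4., 5., 6.])), (20, 450, array([4., 5., 6.])), (24, 868, array([ 4., 10., 14.])), (28, 435, array([ 5., 14., 15.])), (32, 178, array([ 4.,  6., 14.])), (36, 260, array([4., 5., 6.])), (40, 257, array([4., 5., 5.]))]
```

View pics/wrist35.png

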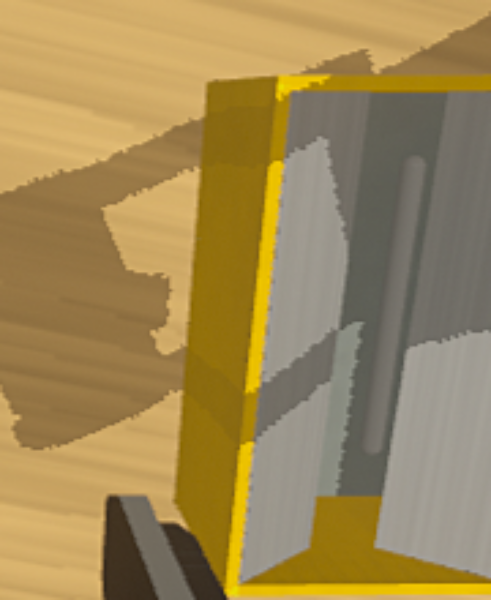

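View pics/scene35.png

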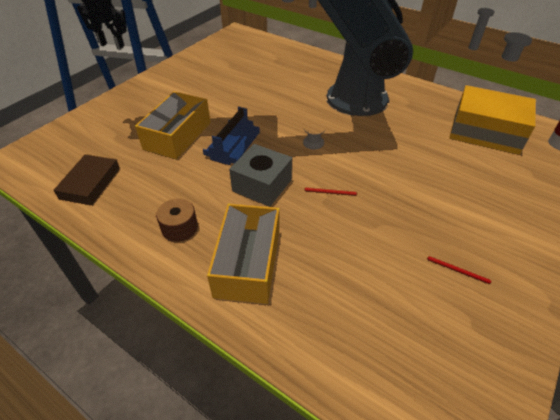

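move_arm:
  deltas:
    - [0, 0.05, -0.03, 0, 60]
    - [0, 0.13, -0.06, 0, 60]
    - [0, 0.22, -0.06, 0, 60]
    - [0, 0.31, -0.06, 0, 60]
    - [0, 0.4, -0.06, 0, 60]
    - [0, 0.49, -0.06, 0, 60]
    - [0, 0.58, -0.06, 0, 60]
    - [0, 0.67, -0.06, 0, 60]

```text
t: 38.53
tcp_pos: [0.4716, -0.2612, 0.2802]
tool_rot: [-0.106, 0.994, -0.001, 0.001]
force: [0.4, -0.1, 0.4]
finger_gap: 0.6
```

move_arm:
  deltas:
    - [0, 0.09, 0, 0, 60]
    - [0, 0.17, 0, 0, 60]
    - [0, 0.24, 0, 0, 60]
    - [0, 0.29, 0, 0, 60]
    - [0, 0.33, 0, 0, 60]
    - [0, 0.35, 0, 0, 60]
    - [0, 0.35, 0, 0, 60]
    - [0, 0.35, 0, 0, 60]

```text
t: 39.2
tcp_pos: [0.4432, -0.1267, 0.2797]
tool_rot: [-0.106, 0.994, -0.001, 0.001]
force: [-0.5, -0.2, -0.4]
finger_gap: 0.599
```

```bash
python3 - <<'E'
from h import *
s=manip.sense();print(s['t'],s['tcp_pos'],s['force'].round(1))
p,d,c=snap('wrist'); save('wrist36',p);P=pts(d,c)*1000;ph=np.radians(12.06);Y=np.array([-np.sin(ph),np.cos(ph)]);C=np.array([505.5,-357])
y=(P[...,:2]-C)@Y; m=(abs(y)<56)&(P[...,2]>-5)&(P[...,2]<30)&(abs((P[...,:2]-C)@np.array([Y[1],-Y[0]]))<90)
print([ (k,int((m&(y>k)&(y<k+4)).sum()),np.percentile(P[...,2][m&(y>k)&(y<k+4)],[10,50,90]).round()) for k in range(-56,30,4) if (m&(y>k)&(y<k+4)).sum()>5])
E
```

```text
39.2 [ 0.44324873 -0.12666435  0.27972553] [-0.5 -0.2 -0.4]
[(-52, 255, array([4., 5., 6.])), (-48, 395, array([4., 5., 6.])), (-44, 402, array([4., 5., 6.])), (-40, 380, array([4., 5., 6.])), (-36, 395, array([4., 5., 6.])), (-32, 375, array([4., 5., 5.])), (-28, 401, array([4., 5., 6.])), (-24, 398, array([4., 5., 6.])), (-20, 234, array([4., 5., 6.]))]
```

View pics/wrist36.png

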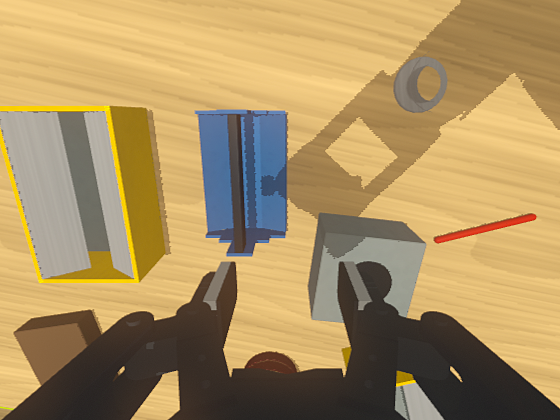

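move_arm:
  deltas:
    - [0, -0.05, 0, 0, 60]
    - [0, -0.13, 0, 0, 60]
    - [0, -0.22, 0, 0, 60]
    - [0, -0.31, 0, 0, 60]
    - [0, -0.4, 0, 0, 60]
    - [0, -0.49, 0, 0, 60]
    - [0, -0.58, 0, 0, 60]
    - [0, -0.67, 0, 0, 60]

```text
t: 39.92
tcp_pos: [0.4988, -0.3921, 0.2786]
tool_rot: [-0.104, 0.995, -0.0, 0.0]
force: [1.3, -0.0, 0.7]
finger_gap: 0.601
```

move_arm:
  deltas:
    - [0, -0.09, 0, 0, 60]
    - [0, -0.18, 0, 0, 60]
    - [0, -0.27, 0, 0, 60]
    - [0, -0.35, 0, 0, 60]
    - [0, -0.43, 0, 0, 60]
    - [0, -0.5, 0, 0, 60]
    - [0, -0.54, 0, 0, 60]
    - [0, -0.56, 0, 0, 60]

```text
t: 40.58
tcp_pos: [0.5445, -0.6122, 0.277]
tool_rot: [-0.104, 0.995, -0.0, -0.0]
force: [0.3, 0.4, -0.4]
finger_gap: 0.601
```

```bash
python3 - <<'E'
from h import *
s=manip.sense();print(s['t'],s['tcp_pos'],s['force'].round(1))
p,d,c=snap('wrist'); save('wrist37',p);P=pts(d,c)*1000;ph=np.radians(12.06);Y=np.array([-np.sin(ph),np.cos(ph)]);C=np.array([505.5,-357])
y=(P[...,:2]-C)@Y; m=(abs(y)<60)&(P[...,2]>-5)&(P[...,2]<30)&(abs((P[...,:2]-C)@np.array([Y[1],-Y[0]]))<90)
print([ (k,int((m&(y>k)&(y<k+4)).sum()),np.percentile(P[...,2][m&(y>k)&(y<k+4)],[10,50,90]).round()) for k in range(0,60,4) if (m&(y>k)&(y<k+4)).sum()>5])
save('w37z',cv2.resize(p[80:300,330:530],(545,600),interpolation=cv2.INTER_CUBIC))
E
```

```text
40.5833 [ 0.54445002 -0.61221743  0.27703494] [ 0.3  0.4 -0.4]
[(16, 31, array([5., 5., 6.])), (20, 408, array([4., 5., 6.])), (24, 897, array([ 4., 10., 14.])), (28, 386, array([ 4., 14., 15.])), (32, 131, array([ 4.,  5., 14.])), (36, 146, array([4., 5., 6.])), (40, 407, array([4., 5., 6.])), (44, 736, array([ 4.,  8., 13.])), (48, 82, array([4., 5., 6.])), (52, 20, array([4., 4., 5.]))]
```

View pics/w37z.png

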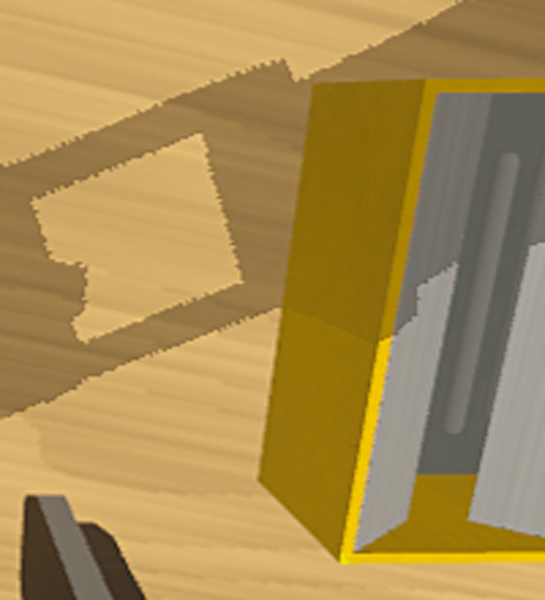

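```bash
python3 -c "
from h import *
print(manip.sign_off())"
```

```text
the job is handed in; nothing more can be done
None
```

I handed the job in at about 40.6 s. Both steel spindles are inside the yellow slot box nearest the base, and the empty tray stands upright on the bench at about x 0.45, y -0.18. The gripper is open and well clear.

**How the tilt was done.** The moves allow no tilting of the tool. So I tipped the tray by dragging its underside over the box rim while the handle turned between the pads.

**What went wrong on the way:**
- The first two contact attempts did not tip the tray.
- On the next try the tray tipped but caught against the hopper slope, with a wrist force of about 43 N. That is well under the 120 N limit. The arm touched the box only through the tray, so I don't read it as breaking the 40 N rule.
- On the following tilt the handle slipped out of the fingers, and the tray came to rest on the hopper slope. I gripped it again there and eased it up, and both spindles dropped through the slot.
- When I first set the tray down it leaned against the grey box. I gripped it again, moved it clear and set it down flat.

**Last checks:**
- **Spindles:** depth through the slot shows one spindle on the box floor at about y = +28 mm from the box centre. A second one, less clearly seen, shows at about +46 mm by the wall.
- **Tray empty:** no spindle shows in the tray from either side. Carrying it read 1.4–2.1 N after the tip, against roughly 2.4–4.4 N before.
- **Tray upright:** both long edges measure 16–18 mm above the bench.
- **Surroundings:** no spindle was left on the bench, and nothing fell off it.

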